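# Interleave brass blanks in a stack carrier and set its thumbscrew

## Robot

A 7-joint arm with a two-finger parallel gripper is mounted at the origin on the work surface. World frame = base frame: x ahead of the robot, y to its left, z up, the work surface at z = 0. Lengths are in m, angles in rad, forces in N, time in s.
With the tool pointing down it reaches from about 0.4 to 0.85 m from the base axis. Payload 10.4 kg.
Tool frame: the origin (TCP) lies at the very end of the fingers, on their centre line; the grasp point (between the pads) lies 19 mm behind it; z points along the fingers, y is the direction in which the jaws open and shut (so a half turn about z gives the same grasp; the last joint's range is limited). The gripper opens to 87 mm and grips with 3 to 60 N. Pads are 19 mm wide; open, the fingers measure 117 mm over their backs; the gripper's body (75 mm by 190 mm) begins 51 mm behind the grasp point.
Start: joints at [-1.22, 0.332, -0.065, 1.46, 0.022, 1.35, -0.088], TCP at [0.228, 0.582, 0.223] pointing down, gripper open.
Joint ranges: [-2.6, 2.6], [-0.5, 2.12], [-1.47, 1.34], [0.16, 2.42], [-1.27, 4.41], [0.06, 2.06], [-2.6, 2.6]. Speed limits (rad/s): [2.22, 2.22, 2.79, 2.79, 3.14, 3.14, 3.14].

## Interface

Orientations are given as a rotation vector (axis times angle).
In Python, from plant import arm gives the robot as it stands.
- The arm moves only by the tool jog_arm, never from a script. Its argument "rows" is text: rows parted by semicolons, each of 5 numbers parted by spaces: the shift along the world's x, y, z in cm, then the turn about the world's z in degrees, then the opening, from 0 (shut) to 1 (fully open). A call has 1 to 20 rows; each row is the pose to reach, as a shift and turn from the pose measured when the call began; what a row does not reach only later rows make up. A row lasts 1/8 s, in which the tool goes at most 62.5 mm and 10.7 degrees, less where a joint would pass 70% of its speed; a pose out of reach is approached as far as the arm can. A call with a gripper value outside its range is refused whole. The fingers move at their own pace and stop on an object; "force" is the grip in N (left out, the last holds). Time passes only in rows, so rows that repeat a pose let the fingers close. It gives the time, the measured TCP pose, the force and the opening at its end, in the units of the state.
- arm.sense(): the state, without advancing time (a new reading comes with each control period).
- arm.get_image(name): name is "side" or "top"; returns a dict with "image" (400x640x3 uint8, red, green, blue), "z_map" (400x640 float32, m along the optical axis (not along the pixel's ray), 0 where there is no reading), "K" (3x3 intrinsics, pixels), "xyz" and "attitude" of the camera in the world. Camera axes: x right, y down, z forward; pixel columns grow to the right and rows downward; lengths in m; the calibration is good to about 2 mm. A picture is of the moment at which its call begins.
- arm.close_job(): hands the job in, once; it reports no verdict.
The state is a dict: "time": time; "qpos": joint angles; "qvel": joint speeds; "tau": joint torques, N m; "ee_pos": TCP position; "orientation": TCP orientation; "ft_force": force on the tool from outside, world axes, zero at the start; "ft_torque": the same for the moment, N m; "opening": opening from 0.0 (shut) to 1.0 (fully open).
Only numpy, scipy, OpenCV 4.12 (cv2) and the standard library are available. Lean on these libraries where they do the work, as an engineer would, in place of code of your own. Each camera call takes 0.05 s, during which the arm holds its last target.

## Task

Swing the carrier's keeper bar well aside, then stack all the brass blanks that are on the bench squarely on the pedestal between the carrier's end posts, the first one straight on the pedestal and a grey fibreboard separator sheet between each blank and the next (spare sheets are not needed). Then swing the keeper back across the stack against its stop, and after that turn the thumbscrew on top of the column clockwise until it bottoms and back it off a quarter of a turn, so that the keeper is held but not pinched. Leave the bur stand, the parts tray and the caliper alone.

Things in the scene. Friction and masses are not known exactly. Their poses are not given: they have to be found in the camera images.
- carrier: fixed stack carrier, dark base x -75..140, y +-45, 12 mm thick; pedestal 66 x 36, top 20 mm above bench; two 8 mm posts at each end (x +-45.5, y +-13, tops at 72 mm) leave 83 mm between for the 76 mm blanks; long sides open for fingers; 24 mm column at x = 100, y = 0 carries keeper bar and thumbscrew. Origin: on the bench under the pedestal's centre; x towards the column, z up
- nest (a point): centre of the pedestal's top, 20 mm above the bench, where the underside of the first blank goes; axes as the carrier's. The stack's long side lies along x
- blank1: brass blank, flat rectangular plate 76 x 44 x 8 mm, about 225 g, lying flat on the bench at the start. Origin: centre of its underside; x along the 76 mm, y along the 44 mm, z up through the 8 mm. Two or three blanks are present (absent ones read None)
- blank2: brass blank, flat rectangular plate 76 x 44 x 8 mm, about 225 g, lying flat on the bench at the start. Origin: centre of its underside; x along the 76 mm, y along the 44 mm, z up through the 8 mm. Two or three blanks are present (absent ones read None)
- blank3: brass blank, flat rectangular plate 76 x 44 x 8 mm, about 225 g, lying flat on the bench at the start. Origin: centre of its underside; x along the 76 mm, y along the 44 mm, z up through the 8 mm. Two or three blanks are present (absent ones read None)
- sheet1: separator sheet of stiff grey fibreboard, 76 x 40 x 6 mm, 30 g, lying flat on the bench at the start. Origin: centre of its underside; x along the 76 mm, y along the 40 mm. All three sheets are always there
- sheet2: separator sheet of stiff grey fibreboard, 76 x 40 x 6 mm, 30 g, lying flat on the bench at the start. Origin: centre of its underside; x along the 76 mm, y along the 40 mm. All three sheets are always there
- sheet3: separator sheet of stiff grey fibreboard, 76 x 40 x 6 mm, 30 g, lying flat on the bench at the start. Origin: centre of its underside; x along the 76 mm, y along the 40 mm. All three sheets are always there
- keeper (a joint): angle of the steel keeper bar about the column axis, rad. 0: at its stop, along the carrier's -x across the stack; grows clockwise from above; 1.57: along carrier +y; other stop 1.8; well aside from 1.3. Starts at 0 to 0.5, stays where left (friction 0.12 N m). Bar 142 mm long from the axis, 18 mm wide, underside 80, top 88 mm above the bench (tallest stack: 56 mm)
- keeper_grip (a point): on the axis of the black upright finger post, 14 mm diameter, 34 mm tall (88 to 122 mm above the bench), standing on the keeper bar 130 mm from the column axis; this point is 108 mm above the bench. Turns with the bar
- screw (a joint): angle of the thumbscrew, rad, grows as it is turned clockwise seen from above (tightening). It bottoms at a hard stop at 5.0; starts 1.9 to 2.8 rad short of it. Turns against 0.05 N m of friction, stays where it is left and does not rise or sink noticeably; backed off a quarter turn from the stop it reads 3.43
- screw_grip (a point): brass thumbscrew on top of the column, on the column's axis: a round foot and an upright wing 36 mm long, 9 mm thick, from 99 to 121 mm above the bench; this point is on the axis, 111 mm above the bench. x along the 36 mm of the wing, y through its 9 mm; turns with the screw
- bur_stand: bystander: stepped round wooden stand full of small burs, 110 mm diameter, about 100 mm tall; origin at the centre of its underside
- parts_tray: bystander: open blue compartment tray 200 x 150 x 32 mm with small brass pins; origin at the centre of its underside
- caliper: bystander: sliding caliper about 200 mm long, 12 mm high, lying flat; origin under the middle of its beam

How it is judged:
On the way, in this order (a step that is already met when the one before it is completed fails the run):
1. the keeper bar is swung well aside (1.3 rad or more) (value of joint keeper above 1.3 rad), for 0.2 s.
2. all blanks present are stacked squarely in the carrier, the lowest on the pedestal and each other one directly on a separator sheet, released (x of blank1 in the frame of nest between -0.007 and 0.007 m and y of blank1 in the frame of nest between -0.007 and 0.007 m and angle between the x axis of each of blank1, blank2, blank3 and the x axis of nest, either way round below 0.15 rad and angle between each of blank1, blank2, blank3's own z axis and vertical below 0.06 rad and linear speed of each of blank1, blank2, blank3 below 0.02 m/s and (z of blank1 in the frame of nest between -0.002 and 0.002 m or (z of blank1 in the frame of sheet1 between 0.0045 and 0.0075 m and horizontal distance between blank1 and sheet1 below 0.009 m) or (z of blank1 in the frame of sheet2 between 0.0045 and 0.0075 m and horizontal distance between blank1 and sheet2 below 0.009 m) or (z of blank1 in the frame of sheet3 between 0.0045 and 0.0075 m and horizontal distance between blank1 and sheet3 below 0.009 m)) and x of blank2 in the frame of nest between -0.007 and 0.007 m and y of blank2 in the frame of nest between -0.007 and 0.007 m and (z of blank2 in the frame of nest between -0.002 and 0.002 m or (z of blank2 in the frame of sheet1 between 0.0045 and 0.0075 m and horizontal distance between blank2 and sheet1 below 0.009 m) or (z of blank2 in the frame of sheet2 between 0.0045 and 0.0075 m and horizontal distance between blank2 and sheet2 below 0.009 m) or (z of blank2 in the frame of sheet3 between 0.0045 and 0.0075 m and horizontal distance between blank2 and sheet3 below 0.009 m)) and x of blank3 in the frame of nest between -0.007 and 0.007 m and y of blank3 in the frame of nest between -0.007 and 0.007 m and (z of blank3 in the frame of nest between -0.002 and 0.002 m or (z of blank3 in the frame of sheet1 between 0.0045 and 0.0075 m and horizontal distance between blank3 and sheet1 below 0.009 m) or (z of blank3 in the frame of sheet2 between 0.0045 and 0.0075 m and horizontal distance between blank3 and sheet2 below 0.009 m) or (z of blank3 in the frame of sheet3 between 0.0045 and 0.0075 m and horizontal distance between blank3 and sheet3 below 0.009 m)) and contact force between the fingers and blank1 below 0.2 N and contact force between the fingers and blank2 below 0.2 N and contact force between the fingers and blank3 below 0.2 N), for 0.3 s.
3. the keeper is back across the stack against its stop (within 0.1 rad) (value of joint keeper below 0.1 rad), for 0.2 s.
4. the thumbscrew is bottomed (within 0.1 rad of its stop) (value of joint screw above 4.9 rad), for 0.1 s.
5. the thumbscrew is backed off a quarter turn (within 0.3 rad) (value of joint screw between 3.129 and 3.729 rad), for 0.2 s.
At the end, for the whole second after the job is handed in: Blanks present lie at rest, centred in the nest within 7 mm, square within 0.15 rad, each on the pedestal or directly on a sheet (centres within 9 mm); keeper within 0.1 rad of its stop; thumbscrew, once bottomed after the keeper closed, a quarter turn (1.57 +- 0.3 rad) back (all of step 5 and x of blank1 in the frame of nest between -0.007 and 0.007 m and y of blank1 in the frame of nest between -0.007 and 0.007 m and angle between the x axis of each of blank1, blank2, blank3 and the x axis of nest, either way round below 0.15 rad and angle between each of blank1, blank2, blank3's own z axis and vertical below 0.06 rad and linear speed of each of blank1, blank2, blank3 below 0.02 m/s and (z of blank1 in the frame of nest between -0.002 and 0.002 m or (z of blank1 in the frame of sheet1 between 0.0045 and 0.0075 m and horizontal distance between blank1 and sheet1 below 0.009 m) or (z of blank1 in the frame of sheet2 between 0.0045 and 0.0075 m and horizontal distance between blank1 and sheet2 below 0.009 m) or (z of blank1 in the frame of sheet3 between 0.0045 and 0.0075 m and horizontal distance between blank1 and sheet3 below 0.009 m)) and x of blank2 in the frame of nest between -0.007 and 0.007 m and y of blank2 in the frame of nest between -0.007 and 0.007 m and (z of blank2 in the frame of nest between -0.002 and 0.002 m or (z of blank2 in the frame of sheet1 between 0.0045 and 0.0075 m and horizontal distance between blank2 and sheet1 below 0.009 m) or (z of blank2 in the frame of sheet2 between 0.0045 and 0.0075 m and horizontal distance between blank2 and sheet2 below 0.009 m) or (z of blank2 in the frame of sheet3 between 0.0045 and 0.0075 m and horizontal distance between blank2 and sheet3 below 0.009 m)) and x of blank3 in the frame of nest between -0.007 and 0.007 m and y of blank3 in the frame of nest between -0.007 and 0.007 m and (z of blank3 in the frame of nest between -0.002 and 0.002 m or (z of blank3 in the frame of sheet1 between 0.0045 and 0.0075 m and horizontal distance between blank3 and sheet1 below 0.009 m) or (z of blank3 in the frame of sheet2 between 0.0045 and 0.0075 m and horizontal distance between blank3 and sheet2 below 0.009 m) or (z of blank3 in the frame of sheet3 between 0.0045 and 0.0075 m and horizontal distance between blank3 and sheet3 below 0.009 m)) and value of joint keeper below 0.1 rad and velocity of joint screw between -0.1 and 0.1 rad/s and velocity of joint keeper between -0.1 and 0.1 rad/s); the robot touches nothing.
It fails at once if the bur stand is moved more than 30 mm (distance of bur_stand from where it was at the start of the episode above 0.03 m).
It fails at once if the parts tray is moved more than 30 mm (distance of parts_tray from where it was at the start of the episode above 0.03 m).
It fails at once if the caliper is moved more than 30 mm (distance of caliper from where it was at the start of the episode above 0.03 m).
Of blank1, blank2, blank3 only 2 to 3 are there at a start; the rules pass over those that are not, and their reading is None.
At some moment in a run one of blank1, blank2, blank3, sheet1, sheet2, sheet3 may be knocked a few centimetres aside while the robot is not near it.
Once in a run the grip may slacken for a moment while it holds something.
It also fails if it takes over 210 s, if anything falls off the work surface, if the arm or the gripper's body presses on something with over 40 N, if the wrist force passes 120 N, or if a joint passes its speed limit or range.

## Working session

There is one attempt and no reset: what is moved stays moved. The work goes in short steps, Python scripts to look and compute and a tool call to move; the robot and the scene stay as the last step left them, time stands still between calls to the robot, and variables do not carry over. Pictures are saved under pics/ and viewed, and the job is handed in when it is done.

Besides the shell and the picture viewer there is one more tool, called in YAML: its name, and indented under it one key for each argument. jog_arm: Moves the arm, as the interface text tells. Its arguments: {"type":"object","properties":{"rows":{"type":"string"},"force":{"type":"number"}},"required":["rows"]}

```bash
ls; mkdir -p pics; python3 - <<'E'
from plant import arm
import cv2,numpy as np
s=arm.sense();print(s)
for n in("top","side"):
    d=arm.get_image(n);cv2.imwrite(f"pics/{n}0.png",d["image"][:,:,::-1]);print(n,d["K"],d["xyz"],d["attitude"])
    np.savez(f"{n}0.npz",**d)
E
```

```text
pics
{'time': 0.0, 'qpos': array([-1.21960895,  0.33288375, -0.06466542,  1.46095354,  0.02159225,
        1.34988981, -0.08846556]), 'qvel': array([-0.00099129, -0.00029171, -0.00039801,  0.00016932,  0.00050251,
        0.00014761,  0.00218767]), 'tau': array([-7.45155339e-04, -6.23247671e+01,  2.37512542e-02, -3.89894557e+01,
       -6.16108370e-02,  3.99916526e-02,  1.51420500e-04]), 'ee_pos': array([0.22809497, 0.58147208, 0.2217406 ]), 'orientation': array([-5.83661916e-01, -3.08669634e+00,  2.23956589e-03]), 'ft_force': array([-0.08163443,  0.33836422, -0.28901544]), 'ft_torque': array([ 0.02230543, -0.04641623,  0.02304174]), 'opening': 0.9995555333334216}
top [[495.83443079   0.         324.18016014]
 [  0.         495.83443079 204.871374  ]
 [  0.           0.           1.        ]] [ 0.28737644 -0.03041789  1.65943625] [-2.18456918  2.11875461 -0.14313964]
side [[482.98021013   0.         318.46015043]
 [  0.         482.98021013 201.90243172]
 [  0.           0.           1.        ]] [ 0.02231502 -1.24048979  1.37814704] [-2.31264576  0.41822006 -0.19815078]
```

View pics/top0.png

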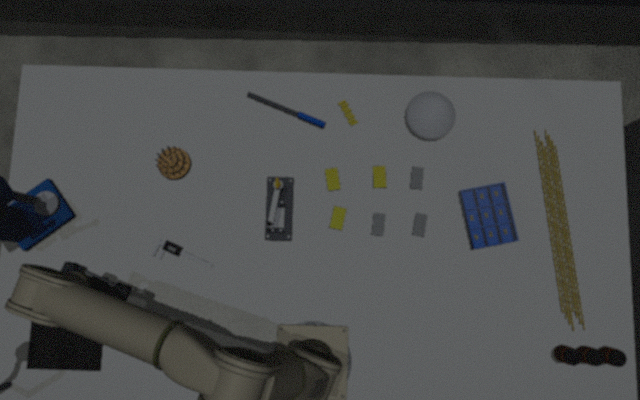

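View pics/side0.png

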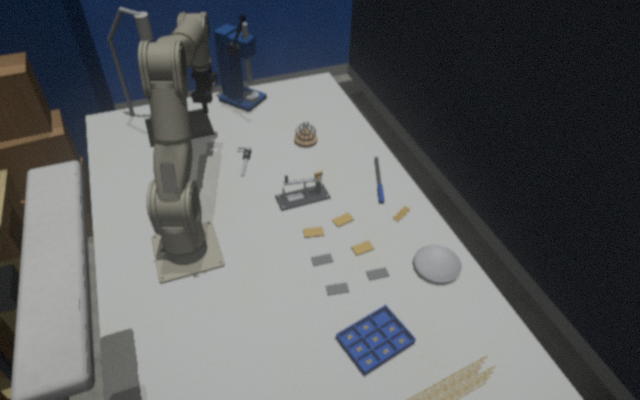

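Top view: the carrier is at about (279,208) with its column at the upper end. Yellow blanks sit at (333,179), (379,177) and (338,217), grey sheets at (416,178), (378,224) and (419,225). A thinner yellow thing at (347,112) is probably something else.

```bash
cat > h.py <<'E'
import cv2,numpy as np
from scipy.spatial.transform import Rotation as R
def load(n):
    from plant import arm
    return arm.get_image(n)
def ray(d,uv,z):
    uv=np.atleast_2d(np.asarray(uv,float))
    K=d["K"];Rm=R.from_rotvec(d["attitude"]).as_matrix()
    v=np.c_[(uv[:,0]-K[0,2])/K[0,0],(uv[:,1]-K[1,2])/K[1,1],np.ones(len(uv))]@Rm.T
    t=(z-d["xyz"][2])/v[:,2]
    return d["xyz"]+v*t[:,None]
def proj(d,P):
    Rm=R.from_rotvec(d["attitude"]).as_matrix()
    c=(np.atleast_2d(P)-d["xyz"])@Rm
    return np.c_[c[:,0]/c[:,2]*d["K"][0,0]+d["K"][0,2],c[:,1]/c[:,2]*d["K"][1,1]+d["K"][1,2]]
def crop(d,x0,y0,x1,y1,f,name):
    im=d["image"][y0:y1,x0:x1,::-1]
    cv2.imwrite("pics/"+name,cv2.resize(im,None,fx=f,fy=f,interpolation=cv2.INTER_CUBIC))
def blobs(d,mask,z,amin=60):
    n,l,st,c=cv2.connectedComponentsWithStats(mask.astype(np.uint8))
    out=[]
    for i in range(1,n):
        if st[i,4]<amin: continue
        ys,xs=np.where(l==i)
        W=ray(d,np.c_[xs,ys],z)[:,:2]
        r=cv2.minAreaRect((W*1000).astype(np.float32))
        m=W.mean(0);C=np.cov((W-m).T);w,V=np.linalg.eigh(C)
        a=np.degrees(np.arctan2(V[1,1],V[0,1]))
        if a<-90:a+=180
        if a>90:a-=180
        out.append((m.round(4),round(a,1),(np.sqrt(12*w)[::-1]*1000).round(1),st[i,4],c[i].round(1)))
    return out
def yellow(d):
    h=cv2.cvtColor(d["image"],cv2.COLOR_RGB2HSV);return (h[...,1]>110)&(h[...,0]>12)&(h[...,0]<38)&(h[...,2]>70)
def grey(d):
    h=cv2.cvtColor(d["image"],cv2.COLOR_RGB2HSV);return (h[...,1]<70)&(h[...,2]>75)&(h[...,2]<145)
E
python3 - <<'E'
from h import *
d=dict(np.load("top0.npz"))
s=dict(np.load("side0.npz"))
crop(d,240,140,440,260,4,"tc.png")
crop(d,255,165,305,250,7,"carr.png")
crop(s,265,160,405,300,4,"sc.png")
print(d["image"][178,416],d["image"][224,378],d["image"][230,350],d["image"][179,333])
for b in blobs(d,yellow(d),.008):print(b)
print()
for b in blobs(d,grey(d)[:, :],.006):
    if b[3]<600: print(b)
E
```

```text
[67 74 72] [67 69 70] [95 94 96] [97 95 38]
(array([ 0.8328, -0.0964]), np.float64(29.4), array([89.4, 22. ]), np.int32(153), array([347.5, 112.5]))
(array([0.6471, 0.4734]), np.float64(-1.5), array([74.4, 22.5]), np.int32(68), array([178.7, 160.3]))
(array([0.6186, 0.4671]), np.float64(-41.4), array([101.7,  51.4]), np.int32(126), array([179.9, 168.5]))
(array([0.6505, 0.5039]), np.float64(71.0), array([48.3, 36.2]), np.int32(69), array([169.8, 159. ]))
(array([ 0.6117, -0.2086]), np.float64(5.5), array([71.2, 39.6]), np.int32(240), array([379.1, 176.6]))
(array([ 0.5989, -0.0505]), np.float64(10.2), array([70.6, 38.9]), np.int32(236), array([332.3, 178.9]))
(array([ 0.4675, -0.072 ]), np.float64(-11.3), array([70.7, 38.8]), np.int32(244), array([337.6, 217.7]))

(array([0.4811, 0.1346]), np.float64(8.2), array([115.8,  42.2]), np.int32(346), array([276.2, 211.8]))
(array([0.5037, 0.905 ]), np.float64(41.1), array([73.3, 37.1]), np.int32(159), array([ 47.9, 198.2]))
(array([0.2441, 0.8914]), np.float64(72.3), array([137.9,   8.6]), np.int32(103), array([ 43.8, 276.1]))
(array([0.1241, 0.9182]), np.float64(72.8), array([120.9,   8.7]), np.int32(94), array([ 31.7, 313. ]))
(array([-0.015 ,  0.2307]), np.float64(73.2), array([96.1, 12.6]), np.int32(117), array([239.7, 363.6]))
```

View pics/tc.png

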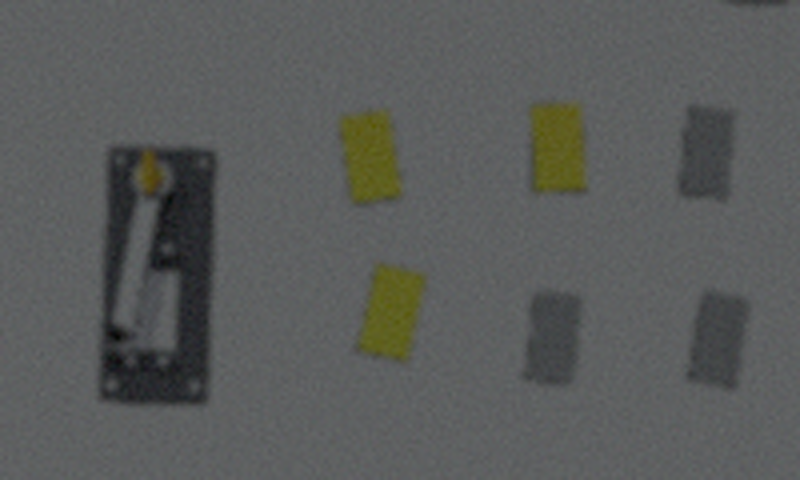

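View pics/carr.png

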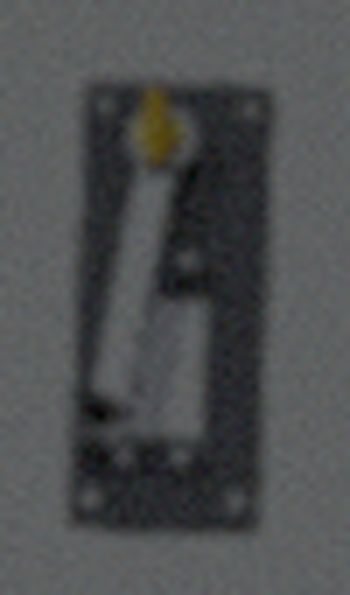

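View pics/sc.png

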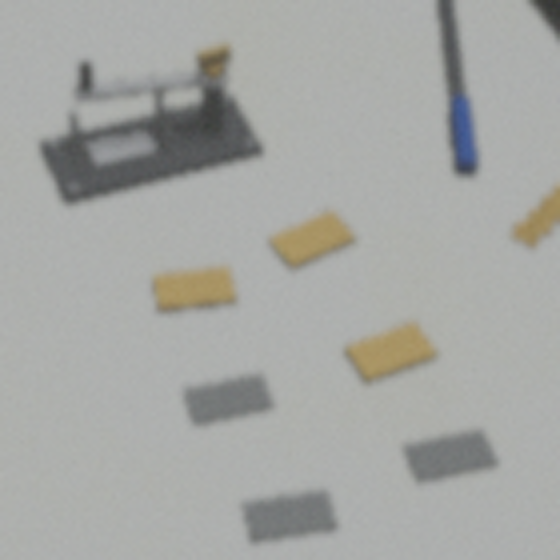

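```bash
cat >> h.py <<'E'
def vals(d):
    return cv2.GaussianBlur(d["image"],(3,3),0).max(2).astype(int)
def sheets(d,box=(300,140,460,260)):
    v=vals(d);x0,y0,x1,y1=box
    bg=cv2.medianBlur(d["image"].max(2),51).astype(int)
    h=cv2.cvtColor(d["image"],cv2.COLOR_RGB2HSV)
    m=(v<bg-12)&(~cv2.dilate(yellow(d).astype(np.uint8),np.ones((3,3))).astype(bool))
    k=np.zeros_like(m);k[y0:y1,x0:x1]=1
    return blobs(d,m&k,.006)
def carrier(d,box=(255,165,305,250)):
    v=vals(d);x0,y0,x1,y1=box
    m=np.zeros(v.shape,np.uint8);m[y0:y1,x0:x1]=(v[y0:y1,x0:x1]<68)
    m=cv2.morphologyEx(m,cv2.MORPH_CLOSE,np.ones((3,3)))
    cs,_=cv2.findContours(m,cv2.RETR_EXTERNAL,cv2.CHAIN_APPROX_NONE)
    c=max(cs,key=cv2.contourArea)
    W=ray(d,c[:,0],.012)[:,:2]
    return cv2.minAreaRect((W*1000).astype(np.float32)),cv2.boxPoints(cv2.minAreaRect((W*1000).astype(np.float32)))
E
python3 - <<'E'
from h import *
d=dict(np.load("top0.npz"));s=dict(np.load("side0.npz"))
for b in sheets(d):print(b)
print(carrier(d))
print("side")
for b in blobs(s,yellow(s),.008):print(b)
for b in sheets(s,(295,240,400,300)):print(b)
E
```

```text
(array([ 0.6104, -0.334 ]), np.float64(-5.6), array([79. , 42.4]), np.int32(288), array([416. , 178.2]))
(array([ 0.4497, -0.2069]), np.float64(-5.1), array([77. , 41.6]), np.int32(287), array([377.7, 224.2]))
(array([ 0.4524, -0.3448]), np.float64(-8.0), array([77.7, 42.8]), np.int32(297), array([418.9, 224.7]))
(((492.7543640136719, 125.26712036132812), (214.08981323242188, 88.4533920288086), 0.280789315700531), array([[385.49402 , 168.96869 ],
       [385.9275  ,  80.516365],
       [600.0147  ,  81.56555 ],
       [599.58124 , 170.01788 ]], dtype=float32))
side
(array([ 0.6019, -0.2276]), np.float64(-12.1), array([90.5, 34.5]), np.int32(96), array([361.5, 251.4]))
(array([ 0.4494, -0.2124]), np.float64(-4.1), array([81.6, 50.6]), np.int32(248), array([321.5, 259.5]))
(array([ 0.6109, -0.3401]), np.float64(-5.1), array([82. , 50.2]), np.int32(266), array([377. , 273.7]))
(array([ 0.4524, -0.3507]), np.float64(-8.9), array([82.1, 49.7]), np.int32(286), array([336.8, 288.8]))
```

```bash
python3 - <<'E'
from h import *
d=dict(np.load("top0.npz"));s=dict(np.load("side0.npz"))
crop(d,262,170,298,245,8,"c2.png");crop(s,270,165,335,215,10,"s2.png")
O=np.array([.4603,.1251]);a=np.radians(.28)
def W(x,y,z):return [O[0]+x*np.cos(a)-y*np.sin(a),O[1]+x*np.sin(a)+y*np.cos(a),z]
for nm,D in(("top",d),("side",s)):
  print(nm,proj(D,[W(0,0,.02),W(100e-3,0,.121)]+[W(x*.0455,y*.013,.072) for x in(-1,1) for y in(-1,1)]+[W(.1-.13*np.cos(t),.13*np.sin(t),.122) for t in(0,.1,.2,.3,.4)]).round(1).tolist())
E
```

```text
top [[278.4, 217.6], [276.7, 182.6], [280.4, 230.1], [272.3, 229.9], [281.5, 202.0], [273.4, 201.8], [275.0, 223.7], [270.9, 223.3], [266.8, 222.6], [262.8, 221.5], [258.9, 220.0]]
side [[294.3, 195.9], [317.5, 171.6], [284.2, 191.2], [282.2, 187.1], [305.8, 185.9], [303.6, 181.8], [286.5, 178.8], [285.6, 176.7], [285.1, 174.6], [284.9, 172.5], [285.0, 170.4]]
```

View pics/c2.png

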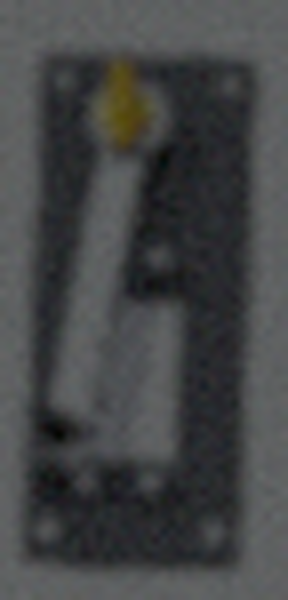

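View pics/s2.png

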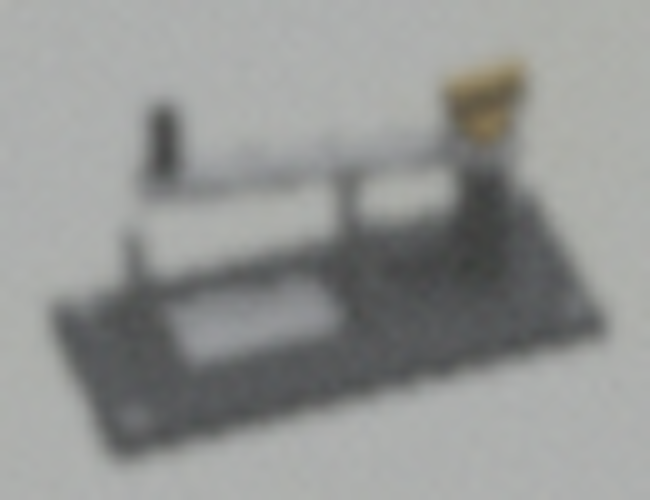

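jog_arm:
  rows: "5 -10 0 3 1;10 -21 0 6 1;15 -32 0 10 1;20.35 -43.9 0 13.5 1;20.35 -43.9 0 13.5 1;20.35 -43.9 0 13.5 1;20.35 -43.9 0 13.5 1;20.35 -43.9 0 13.5 1;20.35 -43.9 0 13.5 1;20.35 -43.9 -6 13.5 1;20.35 -43.9 -6 13.5 0.5;20.35 -43.9 -6 13.5 0.5;20.35 -43.9 -6 13.5 0.5"
  force: 15

```text
time: 1.72
ee_pos: [0.4325, 0.1433, 0.1638]
orientation: [0.216, 3.132, 0.001]
ft_force: [0.3, 0.2, 0.4]
opening: 0.744
```

jog_arm:
  rows: "0 0 -3 0 0.5;0 0 -6.8 0 0.5;0 0 -6.8 0 0.5;0 0 -6.8 0 0.5;0 0 -6.8 0 0;0 0 -6.8 0 0;0 0 -6.8 0 0;0 0 -6.8 0 0;0 0 -6.8 0 0;0 0 -6.8 0 0"
  force: 12

```text
time: 2.98
ee_pos: [0.4326, 0.1435, 0.096]
orientation: [0.216, 3.132, 0.001]
ft_force: [-0.3, -0.0, 2.7]
opening: 0.159
```

```bash
python3 - <<'E'
from h import *
s=load("side");crop(s,250,120,360,215,7,"s3.png")
import math
# arc table
t0=.14;C=np.array([0,0])
for t in np.arange(.2,1.61,.1):
    b=lambda t:np.array([-.13*np.cos(t),.13*np.sin(t)])
    print(round(t,2),((b(t)-b(t0))*100).round(2),round(-math.degrees(t-t0),1))
E
```

```text
0.2 [0.13 0.77] -3.4
0.3 [0.45 2.03] -9.2
0.4 [0.9  3.25] -14.9
0.5 [1.46 4.42] -20.6
0.6 [2.14 5.53] -26.4
0.7 [2.93 6.56] -32.1
0.8 [3.82 7.51] -37.8
0.9 [4.79 8.37] -43.5
1.0 [5.85 9.13] -49.3
1.1 [6.98 9.77] -55.0
1.2 [ 8.16 10.3 ] -60.7
1.3 [ 9.4  10.71] -66.5
1.4 [10.66 11.  ] -72.2
1.5 [11.95 11.15] -77.9
1.6 [13.25 11.18] -83.7
```

View pics/s3.png

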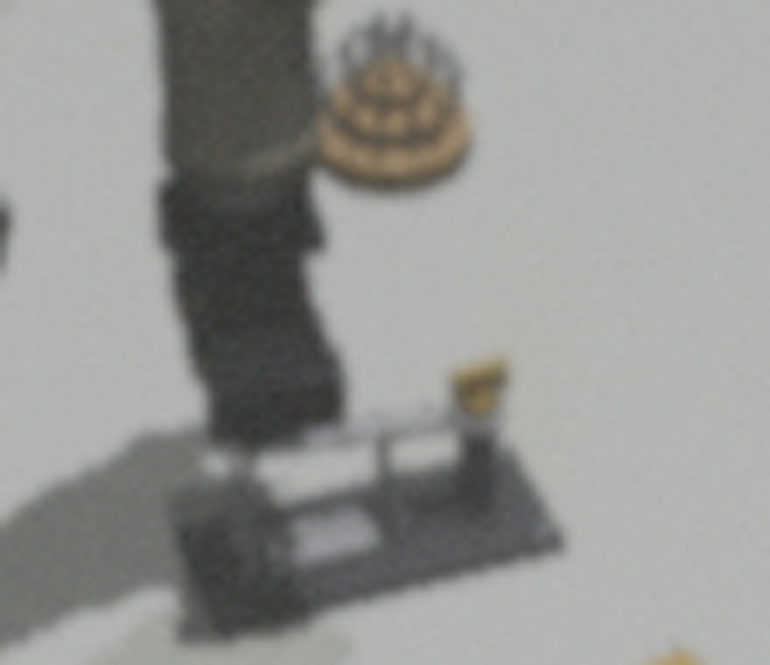

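The gripper is closed on the post (opening 13.8 mm), so I swing the keeper aside.

jog_arm:
  rows: "0.13 0.77 0 -3.4 0;0.45 2.03 0 -9.2 0;0.9 3.25 0 -15 0;1.46 4.42 0 -20.6 0;2.14 5.53 0 -26.4 0;2.93 6.56 0 -32 0;3.82 7.51 0 -37.8 0;4.79 8.37 0 -43.5 0;5.85 9.13 0 -49.3 0;6.98 9.77 0 -55 0;8.16 10.3 0 -60.7 0;9.4 10.71 0 -66.5 0;10.66 11 0 -72.2 0;11.95 11.15 0 -78 0;11.95 11.15 0 -78 0;11.95 11.15 0 -78 0"
  force: 12

```text
time: 5.03
ee_pos: [0.552, 0.2556, 0.0961]
orientation: [2.136, 2.301, -0.0]
ft_force: [1.1, 3.7, 2.9]
opening: 0.157
```

jog_arm:
  rows: "0 0 0 0 0.6;0 0 0 0 0.6;0 0 0 0 0.6;0 0 6 0 1;0 0 11 0 1;0 0 11 0 1"

```text
time: 5.78
ee_pos: [0.5539, 0.256, 0.2104]
orientation: [2.135, 2.3, 0.01]
ft_force: [0.5, 0.5, 0.0]
opening: 0.752
```

```bash
cat > look.py <<'E'
from h import *
import sys
d=load("top");crop(d,220,130,440,260,3.6,sys.argv[1]+".png")
from plant import arm
s=arm.sense();r=R.from_rotvec(s["orientation"]).as_matrix();print(s["time"],s["ee_pos"].round(4),"jaw",round(np.degrees(np.arctan2(r[1,1],r[0,1])),1),"open",round(s["opening"]*87,1),"j7",s["qpos"][6].round(2))
print("Y");[print(b[0],b[1],b[2],b[4]) for b in blobs(d,yellow(d),.008) if b[4][0]>220]
print("S");[print(b[0],b[1],b[2],b[4]) for b in sheets(d)]
E
python3 look.py a1
```

```text
5.825 [0.5527 0.2557 0.2077] jaw 4.3 open 69.8 j7 -0.33
Y
[ 0.8325 -0.0966] 29.8 [90.4 21.8] [347.6 112.6]
[ 0.6121 -0.209 ] 3.9 [71.3 39.2] [379.2 176.5]
[ 0.5988 -0.0507] 10.9 [71.3 38.9] [332.3 178.9]
[ 0.4675 -0.0723] -10.7 [71.5 39.1] [337.7 217.7]
S
[ 0.6108 -0.3341] -6.2 [78.8 42.6] [416. 178.]
[ 0.4491 -0.2067] -5.1 [76.8 42.6] [377.6 224.4]
[ 0.4517 -0.3448] -8.9 [77.5 43.4] [418.9 224.9]
```

View pics/a1.png

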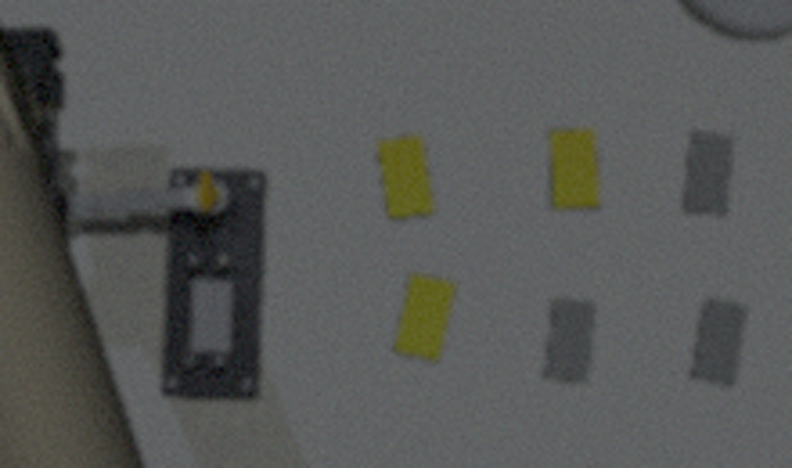

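Keeper aside, bar at about (125,207) in the crop; pedestal bright at (212,316). I refine the nest pose from the pedestal.

```bash
python3 - <<'E'
from h import *
d=load("top")
v=vals(d)
m=np.zeros(v.shape,bool);m[204:232,269:288]=v[204:232,269:288]>68
for b in blobs(d,m,.02):print(b)
r=carrier(d);print(r)
s=load("side")
v=vals(s);print(v[185:207:3,280:312:3])
m=np.zeros(v.shape,bool);m[186:208,280:310]=v[186:208,280:310]>115
for b in blobs(s,m,.02,30):print(b)
E
```

```text
(array([0.4618, 0.125 ]), np.float64(1.4), array([63.4, 33.2]), np.int32(190), array([278.4, 217.2]))
(((492.207763671875, 142.7860107421875), (212.6781005859375, 127.76726531982422), 1.7521436214447021), array([[383.96512, 203.38835],
       [387.87173,  75.68084],
       [600.45044,  82.18367],
       [596.5438 , 209.89117]], dtype=float32))
[[172 161 161 160 161 160 159 158 120 128  98]
 [174 140 158 162 158 155 147 133 100  95  81]
 [173 120 142 134 118 107 106 100  84  86  80]
 [123  91  98 114 126 135 140 133  89  86  87]
 [ 83  80 100 139 142 141 135 127  95  87  92]
 [ 83  80  86 117 115 102  93  89  90  90  90]
 [ 84  82  83  85  84  84  88  88  91 101 119]
 [ 91  96  83  81  86  98 117 142 160 171 177]]
(array([0.458 , 0.1737]), np.float64(-8.4), array([102.1,  37.5]), np.int32(137), array([289.9, 188.5]))
(array([0.4618, 0.1239]), np.float64(2.2), array([63. , 36.1]), np.int32(95), array([294.7, 196. ]))
(array([0.476 , 0.0569]), np.float64(-9.7), array([59. , 17.3]), np.int32(40), array([303.5, 206. ]))
```

jog_arm:
  rows: "-1.5 -6 -1 10 1;-3 -12 -1 20 1;-4.5 -18 -1 30 1;-6 -24 -2 40 1;-7.5 -30 -6 50 1;-8.5 -32.8 -10 60 1;-8.5 -32.8 -14 70 1;-8.5 -32.8 -14 74.7 1;-8.5 -32.8 -14 74.7 1;-8.5 -32.8 -14 74.7 1;-8.5 -32.8 -14 74.7 1"
  force: 35

```text
time: 7.3
ee_pos: [0.4666, -0.0725, 0.0653]
orientation: [0.303, 3.124, -0.0]
ft_force: [-0.4, 0.1, 1.0]
opening: 0.997
```

jog_arm:
  rows: "0 0 -3 0 1;0 0 -5.5 0 1;0 0 -6.2 0 1;0 0 -6.2 0 1;0 0 -6.2 0 1;0 0 -6.2 0 0;0 0 -6.2 0 0;0 0 -6.2 0 0;0 0 -6.2 0 0;0 0 -6.2 0 0;0 0 -6.2 0 0;0 0 -6.2 0 0"
  force: 35

```text
time: 8.8
ee_pos: [0.4666, -0.0725, 0.0033]
orientation: [0.302, 3.124, -0.0]
ft_force: [-0.4, -0.2, 0.3]
opening: 0.498
```

jog_arm:
  rows: "0 0 3 0 0;0 0 7 0 0;-0.2 4 10 3 0;-0.4 9 10 6 0;-0.6 14 10 9 0;-0.6 19 10 12 0;-0.6 19.7 10 12 0;-0.6 19.7 10 12 0;-0.6 19.7 10 12 0;-0.6 19.7 7.5 12 0;-0.6 19.7 7.5 12 0"
  force: 35

```text
time: 10.18
ee_pos: [0.4595, 0.1228, 0.077]
orientation: [0.023, -3.141, 0.003]
ft_force: [0.4, -0.7, -3.2]
opening: 0.497
```

```bash
python3 look.py a2; python3 - <<'E'
from h import *
s=load("side");crop(s,250,120,360,215,7,"s4.png")
E
```

```text
10.225 [0.4602 0.1232 0.078 ] jaw 90.8 open 43.0 j7 1.28
Y
[ 0.8332 -0.0965] 29.5 [90.4 22.2] [347.6 112.4]
[ 0.7113 -0.7973] 9.2 [93.3 12.7] [552.1 153.1]
[ 0.6119 -0.2088] 5.2 [70.3 39.9] [379.1 176.5]
[ 0.599  -0.0501] 10.3 [71.3 39.2] [332.2 178.8]
[ 0.6091 -0.7819] 7.5 [108.4  13.1] [548.5 182.5]
S
[ 0.6102 -0.3341] -5.7 [78.4 43. ] [416.  178.2]
[0.4795 0.0449] 1.4 [89.9 23. ] [302.9 213.1]
[ 0.4493 -0.2069] -5.1 [76.5 41.9] [377.7 224.4]
[ 0.4519 -0.3451] -8.8 [77.3 43.5] [419.  224.8]
```

View pics/s4.png

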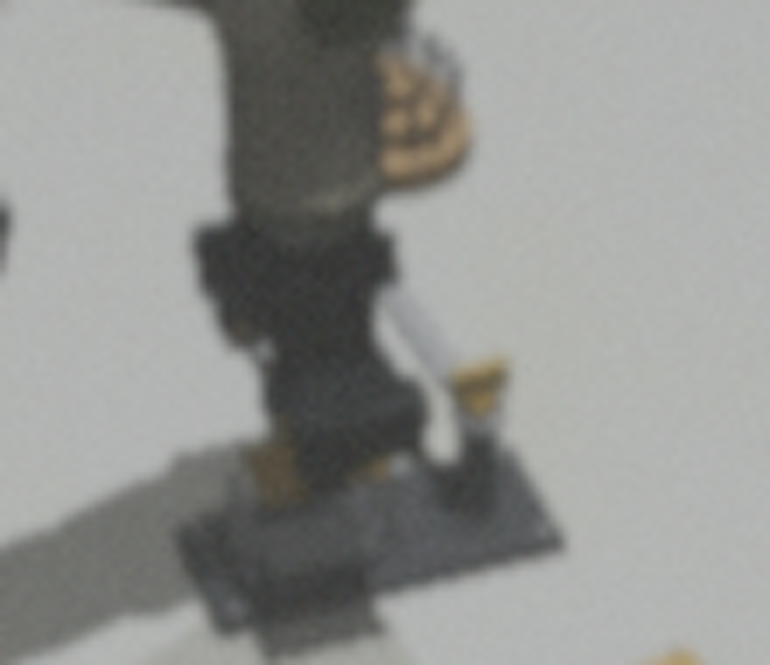

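The blank is held level between the end posts, with brass visible left and right of the finger at crop (270,470) and (380,467). I lower it.

jog_arm:
  rows: "0 0.2 -2.5 0 0;0 0.2 -4.5 0 0;0 0.2 -5.3 0 0;0 0.2 -5.35 0 0;0 0.2 -5.35 0 0;0 0.2 -5.35 0 0"

```text
time: 11.02
ee_pos: [0.4612, 0.1259, 0.0259]
orientation: [-0.023, 3.138, 0.001]
ft_force: [-0.4, -0.3, -1.7]
opening: 0.497
```

jog_arm:
  rows: "0 0 -0.2 0 0;0 0 -0.25 0 0;0 0 -0.25 0 0"

```text
time: 11.4
ee_pos: [0.4612, 0.1259, 0.0234]
orientation: [-0.023, 3.138, 0.001]
ft_force: [-0.9, -0.3, -1.5]
opening: 0.494
```

jog_arm:
  rows: "0 0 0 0 0.75;0 0 0 0 0.75;0 0 0 0 0.75;0 0 5 0 0.85;0 0 10 0 1;-0.3 -6 13 -1 1;-0.6 -12 13 -3 1;-0.9 -18 13 -5 1;-1.2 -24 12 -6 1;-1.2 -30 9 -6 1;-1.2 -33.2 5 -6 1;-1.2 -33.2 5 -6 1;-1.2 -33.2 5 -6 1;-1.2 -33.2 5 -6 1"
  force: 20

```text
time: 13.15
ee_pos: [0.4503, -0.2051, 0.0744]
orientation: [0.138, 3.133, 0.001]
ft_force: [-0.4, -0.2, 0.1]
opening: 0.997
```

```bash
python3 look.py a3; python3 - <<'E'
from h import *
s=load("side");crop(s,265,150,345,275,5,"s5.png")
E
```

```text
13.2 [ 0.4503 -0.2051  0.0744] jaw 85.0 open 87.1 j7 1.98
Y
[ 0.8328 -0.0967] 29.3 [91.6 21.9] [347.6 112.5]
[ 0.6115 -0.2091] 3.6 [71.  39.9] [379.2 176.6]
[ 0.5987 -0.0502] 10.1 [71.5 38.9] [332.2 178.9]
[0.4642 0.1285] 1.6 [75.1 44.7] [277.7 216.8]
S
[ 0.6113 -0.334 ] -6.4 [78.2 43.1] [416.  177.9]
[ 0.477 -0.179] -51.6 [288.8 128.4] [369.5 215.9]
[ 0.4494 -0.3414] -23.7 [78.9 47.6] [417.9 225.5]
[ 0.3767 -0.2669] -23.8 [98.1 15.3] [395.4 246.6]
```

View pics/a3.png

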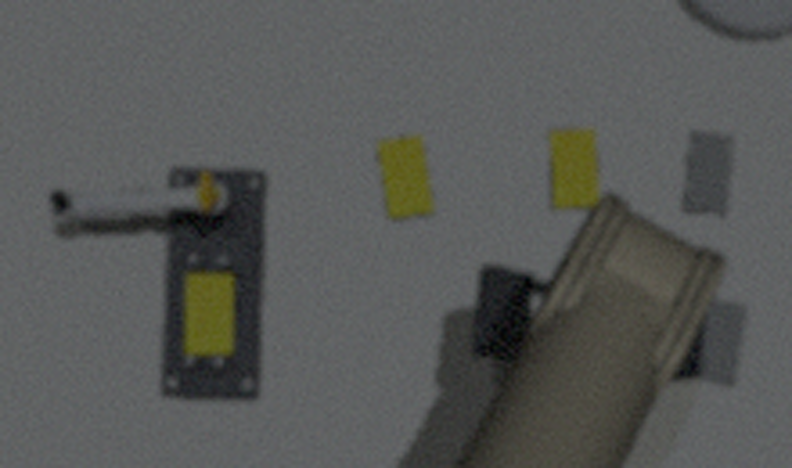

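View pics/s5.png

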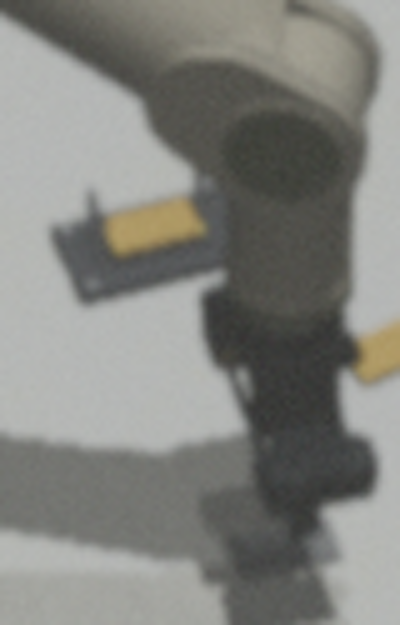

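jog_arm:
  rows: "-0.1 -0.2 -3 0 1;-0.1 -0.2 -6 0 1;-0.1 -0.2 -7.15 0 1;-0.1 -0.2 -7.15 0 1;-0.1 -0.2 -7.15 0 0;-0.1 -0.2 -7.15 0 0;-0.1 -0.2 -7.15 0 0;-0.1 -0.2 -7.15 0 0;-0.1 -0.2 -7.15 0 0;-0.1 -0.2 -7.15 0 0;-0.1 -0.2 -7.15 0 0"
  force: 20

```text
time: 14.62
ee_pos: [0.4492, -0.2072, 0.0029]
orientation: [0.138, 3.133, 0.001]
ft_force: [-0.2, -0.1, 1.1]
opening: 0.451
```

jog_arm:
  rows: "0 0 3 0 0;0 0 7 0 0;0.2 5 11 1 0;0.4 11 11 2 0;0.6 17 11 4 0;0.8 23 11 6 0;1 28 11 6 0;1.1 33.2 11 6 0;1.1 33.2 11 6 0;1.1 33.2 11 6 0;1.1 33.2 8 6 0;1.1 33.2 8 6 0;1.1 33.2 8 6 0"

```text
time: 16.25
ee_pos: [0.4606, 0.124, 0.0836]
orientation: [-0.024, 3.136, 0.002]
ft_force: [0.2, 0.3, 0.3]
opening: 0.446
```

```bash
python3 look.py a4; python3 - <<'E'
from h import *
s=load("side");crop(s,250,120,360,215,7,"s6.png")
E
```

```text
16.3 [0.4607 0.1243 0.0838] jaw 90.9 open 39.5 j7 1.29
Y
[ 0.8334 -0.0962] 29.3 [91.7 21.8] [347.5 112.4]
[ 0.6116 -0.2089] 3.9 [69.7 39.8] [379.1 176.6]
[ 0.5989 -0.0504] 11.7 [71.5 39.1] [332.3 178.9]
S
[ 0.6112 -0.3343] -7.6 [79.6 43.3] [416.1 177.9]
[0.4798 0.0463] 1.8 [90.6 19.8] [302.4 213. ]
[ 0.452  -0.3451] -8.3 [77.9 43.6] [419.  224.8]
```

View pics/s6.png

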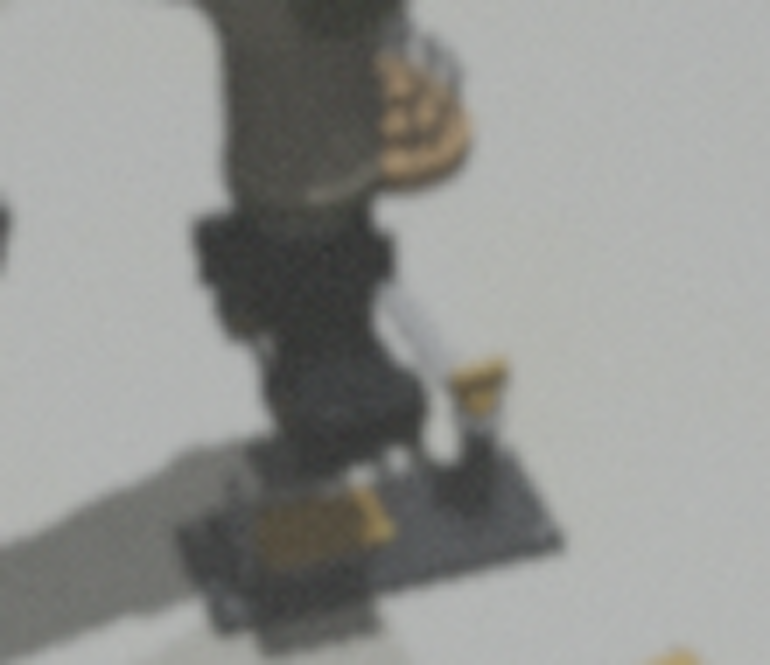

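Sheet held, first blank below it at crop (320,525). I lower it.

jog_arm:
  rows: "0 0 -2.5 0 0;0 0 -4.5 0 0;0 0 -5.2 0 0;0 0 -5.25 0 0;0 0 -5.25 0 0;0 0 -5.25 0 0"

```text
time: 17.1
ee_pos: [0.4612, 0.1248, 0.032]
orientation: [-0.025, 3.134, 0.004]
ft_force: [0.3, -1.2, -0.6]
opening: 0.452
```

jog_arm:
  rows: "0 0 -0.1 0 0;0 0 -0.1 0 0;0 0 -0.1 0 0.75;0 0 -0.1 0 0.75;0 0 -0.1 0 0.75;0 0 5 0 0.85;0 0 11 0 1;3 -5 13 3 1;7 -10 13 6 1;11 -15 10 9 1;13.8 -17.5 6 9.6 1;13.8 -17.5 4 9.6 1;13.8 -17.5 4 9.6 1;13.8 -17.5 4 9.6 1;13.8 -17.5 4 9.6 1"
  force: 35

```text
time: 18.98
ee_pos: [0.5999, -0.0492, 0.0737]
orientation: [-0.289, 3.118, 0.006]
ft_force: [0.4, -0.2, 1.3]
opening: 1.0
```

```bash
python3 look.py a5; python3 - <<'E'
from h import *
s=load("side");crop(s,265,150,345,275,5,"s7.png")
E
```

```text
19.025 [ 0.5998 -0.0493  0.0735] jaw 100.6 open 87.2 j7 1.98
Y
[ 0.8337 -0.096 ] 29.7 [91.  21.7] [347.4 112.3]
[ 0.6112 -0.2092] 3.2 [70.2 39.1] [379.2 176.7]
[ 0.4447 -0.8178] 37.6 [76.4 28.4] [560.7 231.3]
S
[ 0.7226 -0.1143] -14.3 [36.4 33.9] [351.9 144. ]
[ 0.5185 -0.0761] -22.8 [431.2  61.1] [339.1 203. ]
[0.6006 0.0381] -11.0 [145.3  41.6] [306.1 177.7]
[ 0.6108 -0.3341] -6.8 [79.5 43.5] [416.  178.1]
[ 0.4519 -0.3451] -8.3 [77.2 43.2] [419.  224.8]
```

View pics/a5.png

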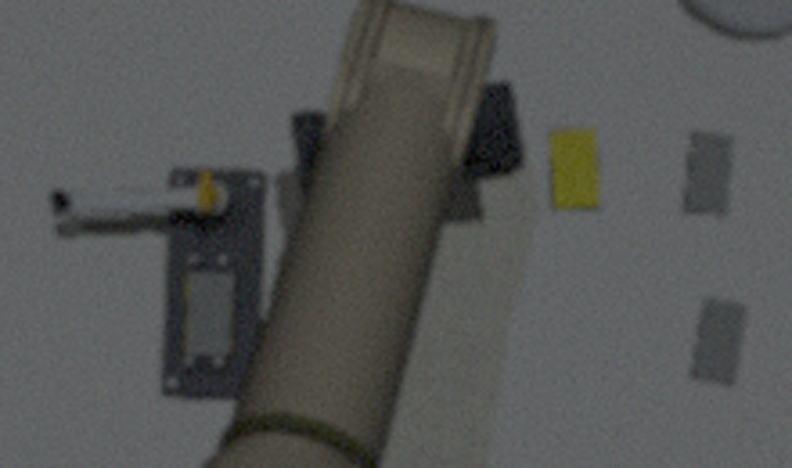

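View pics/s7.png

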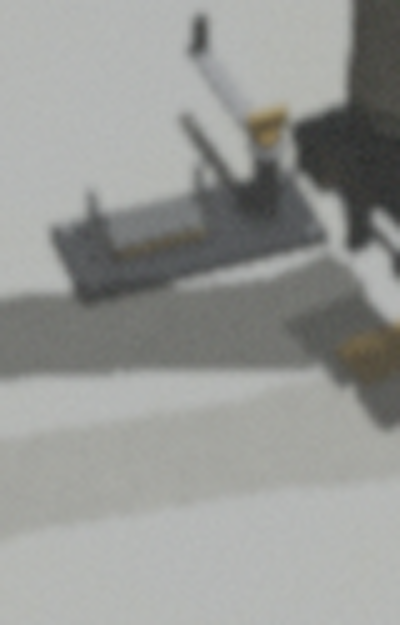

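Sheet lies on the blank, with a thin yellow rim at crop (186,313). The second blank is still in place below the fingers, so I pick it.

jog_arm:
  rows: "-0.1 -0.1 -3 0 1;-0.1 -0.1 -6 0 1;-0.1 -0.1 -7.05 0 1;-0.1 -0.1 -7.05 0 1;-0.1 -0.1 -7.05 0 0;-0.1 -0.1 -7.05 0 0;-0.1 -0.1 -7.05 0 0;-0.1 -0.1 -7.05 0 0;-0.1 -0.1 -7.05 0 0;-0.1 -0.1 -7.05 0 0;-0.1 -0.1 -7.05 0 0"
  force: 35

```text
time: 20.45
ee_pos: [0.5987, -0.0506, 0.0028]
orientation: [-0.288, 3.119, 0.006]
ft_force: [0.0, -0.3, 0.9]
opening: 0.497
```

jog_arm:
  rows: "0 0 3 0 0;0 0 8 0 0;-4 2 12 -2 0;-8 5 14 -4 0;-12 9 14 -6 0;-13.8 14 14 -8 0;-13.8 17.5 14 -9.6 0;-13.8 17.5 14 -9.6 0;-13.8 17.5 11 -9.6 0;-13.8 17.5 8.5 -9.6 0;-13.8 17.5 8.5 -9.6 0;-13.8 17.5 8.5 -9.6 0"

```text
time: 21.95
ee_pos: [0.4612, 0.124, 0.0886]
orientation: [-0.025, 3.131, 0.004]
ft_force: [0.6, 0.6, -2.2]
opening: 0.496
```

```bash
python3 look.py a6; python3 - <<'E'
from h import *
s=load("side");crop(s,250,120,360,215,7,"s8.png")
E
```

```text
22.0 [0.4614 0.1243 0.0888] jaw 90.9 open 43.3 j7 1.3
Y
[ 0.8328 -0.0965] 29.1 [90.7 21.9] [347.6 112.5]
[ 0.6122 -0.2087] 4.3 [71.6 38.9] [379.1 176.4]
S
[ 0.6105 -0.3336] -5.5 [79.1 43. ] [415.8 178.2]
[0.4818 0.0465] 1.9 [91.5 19.8] [302.4 212.4]
[ 0.452 -0.345] -8.7 [77.7 43.2] [419.  224.8]
```

View pics/s8.png

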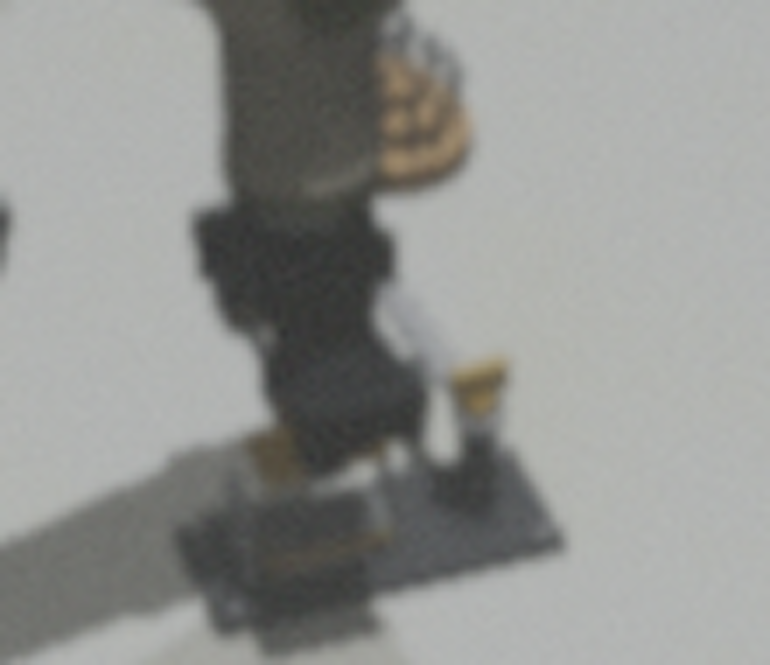

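Held well. I lower it to TCP z 0.037.

jog_arm:
  rows: "-0.05 0 -2.5 0 0;-0.05 0 -4.5 0 0;-0.05 0 -5.1 0 0;-0.05 0 -5.15 0 0;-0.05 0 -5.15 0 0;-0.05 0 -5.15 0 0"

```text
time: 22.8
ee_pos: [0.4614, 0.1246, 0.038]
orientation: [-0.026, 3.129, 0.007]
ft_force: [-0.2, 0.1, -1.1]
opening: 0.495
```

jog_arm:
  rows: "0 0 -0.1 0 0;0 0 -0.1 0 0;0 0 -0.1 0 0.75;0 0 -0.1 0 0.75;0 0 -0.1 0 0.75;0 0 5 0 0.85;0 0 10 0 1;2 -6 13 -2 1;4 -12 13 -4 1;6 -18 13 -6 1;8 -24 13 -7 1;10 -30 12 -7 1;12 -36 9 -7 1;14 -42 6 -7 1;15 -45.9 4 -7 1;15 -45.9 4 -7 1;15 -45.9 4 -7 1;15 -45.9 4 -7 1"
  force: 20

```text
time: 25.05
ee_pos: [0.6124, -0.3327, 0.079]
orientation: [0.162, 3.123, 0.006]
ft_force: [-0.0, -0.5, 0.4]
opening: 1.001
```

```bash
python3 look.py a7; python3 - <<'E'
from h import *
from plant import arm
print(R.from_rotvec(arm.sense()["orientation"]).as_matrix()[:,2].round(4))
s=load("side");crop(s,265,150,415,300,4,"s9.png")
E
```

```text
25.1 [ 0.6125 -0.3326  0.0792] jaw 84.1 open 86.9 j7 2.21
Y
[ 0.8326 -0.0965] 29.5 [90.2 22.3] [347.6 112.6]
[ 0.6144 -0.2046] -4.3 [73.  31.5] [377.9 175.8]
[0.4655 0.1287] 1.3 [78.8 45.1] [277.7 216.4]
S
[ 0.5211 -0.2577] -40.3 [464.3 216.6] [393.  203.8]
[ 0.4514 -0.3455] -12.6 [76.4 41.6] [419.1 225. ]
[0.3806 0.028 ] 84.5 [49.2 34.1] [306.9 242.8]
[ 0.0144  0.0033 -0.9999]
```

View pics/a7.png

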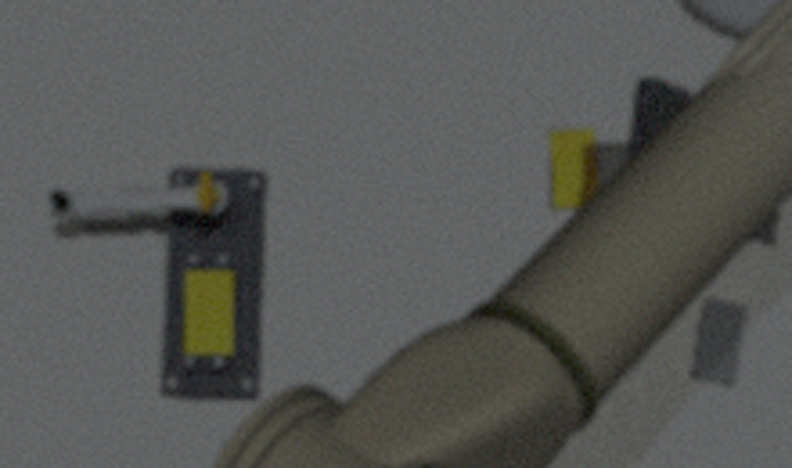

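View pics/s9.png

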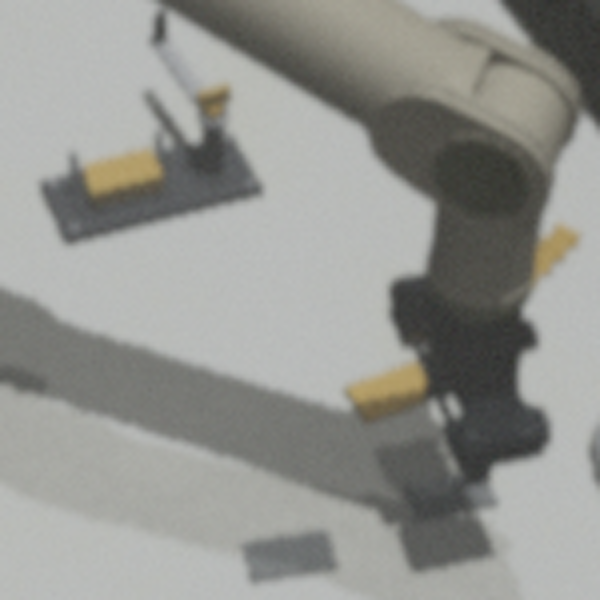

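jog_arm:
  rows: "-0.15 -0.15 -3 0 1;-0.15 -0.15 -6 0 1;-0.15 -0.15 -7.6 0 1;-0.15 -0.15 -7.6 0 1;-0.15 -0.15 -7.6 0 0;-0.15 -0.15 -7.6 0 0;-0.15 -0.15 -7.6 0 0;-0.15 -0.15 -7.6 0 0;-0.15 -0.15 -7.6 0 0;-0.15 -0.15 -7.6 0 0;-0.15 -0.15 -7.6 0 0"
  force: 20

```text
time: 26.52
ee_pos: [0.6109, -0.3342, 0.0032]
orientation: [0.162, 3.123, 0.006]
ft_force: [-0.2, 0.1, 0.6]
opening: 0.453
```

jog_arm:
  rows: "0 0 3 0 0;0 0 8 0 0;-2 6 13 2 0;-4 12 13 4 0;-6 18 13 6 0;-8 24 13 7 0;-10 30 13 7 0;-12 36 13 7 0;-14 42 13 7 0;-15 45.9 13 7 0;-15 45.9 13 7 0;-15 45.9 13 7 0;-15 45.9 10 7 0;-15 45.9 9 7 0;-15 45.9 9 7 0;-15 45.9 9 7 0"

```text
time: 28.52
ee_pos: [0.4615, 0.1245, 0.0939]
orientation: [-0.028, 3.127, 0.008]
ft_force: [-0.4, -0.8, -0.3]
opening: 0.447
```

```bash
python3 look.py a8; python3 - <<'E'
from h import *
s=load("side");crop(s,250,120,360,215,7,"s10.png")
E
```

```text
28.575 [0.4615 0.1247 0.0939] jaw 91.0 open 39.4 j7 1.31
Y
[ 0.8332 -0.0963] 29.5 [90.5 21.7] [347.5 112.4]
[ 0.6146 -0.7816] 6.7 [121.9  12.1] [548.3 180.8]
[ 0.6114 -0.2091] 3.9 [70.3 39.8] [379.2 176.6]
S
[0.482  0.0466] 1.6 [90.1 19.8] [302.4 212.4]
[ 0.4518 -0.3451] -8.9 [77.5 44. ] [419.  224.9]
```

View pics/s10.png

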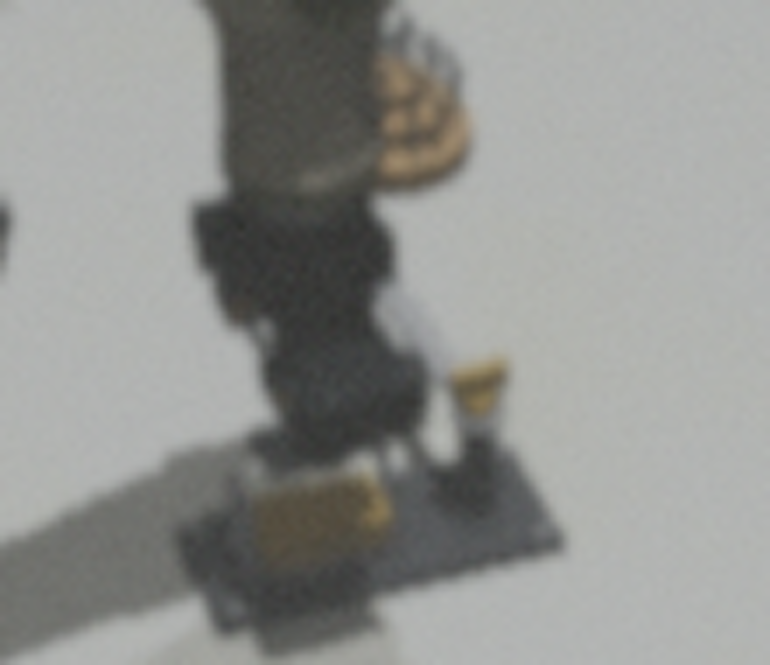

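jog_arm:
  rows: "-0.05 0 -2.5 0 0;-0.05 0 -4.4 0 0;-0.05 0 -4.8 0 0;-0.05 0 -4.85 0 0;-0.05 0 -4.85 0 0;-0.05 0 -4.85 0 0"

```text
time: 29.38
ee_pos: [0.4613, 0.125, 0.046]
orientation: [-0.028, 3.126, 0.01]
ft_force: [-0.5, 0.8, -0.4]
opening: 0.452
```

jog_arm:
  rows: "0 0 -0.07 0 0;0 0 -0.07 0 0;0 0 -0.07 0 0.75;0 0 -0.07 0 0.75;0 0 -0.07 0 0.75;0 0 5 0 0.85;0 0 10 0 1;2 -6 13 1 1;5 -12 13 2 1;8 -18 12 3.2 1;11 -24 10 3.2 1;14 -30 6 3.2 1;15 -33.4 3 3.2 1;15 -33.4 3 3.2 1;15 -33.4 3 3.2 1;15 -33.4 3 3.2 1"
  force: 35

```text
time: 31.38
ee_pos: [0.6116, -0.2079, 0.0766]
orientation: [-0.117, 3.123, 0.011]
ft_force: [0.0, -0.1, 0.8]
opening: 1.0
```

```bash
python3 look.py a9; python3 - <<'E'
from h import *
s=load("side");crop(s,265,150,415,300,4,"s11.png")
E
```

```text
31.425 [ 0.6119 -0.2076  0.0768] jaw 94.3 open 86.9 j7 2.24
Y
[ 0.8329 -0.0965] 29.2 [89.1 22.2] [347.6 112.5]
[ 0.6396 -0.7784] 6.5 [170.1  12.2] [547.2 173.6]
S
[ 0.7364 -0.3519] -76.6 [71.8 22.9] [421.4 142.1]
[ 0.5283 -0.1531] -37.6 [423.3 215. ] [362.  200.8]
[ 0.4515 -0.3451] -8.6 [77.8 43.2] [419. 225.]
```

View pics/a9.png

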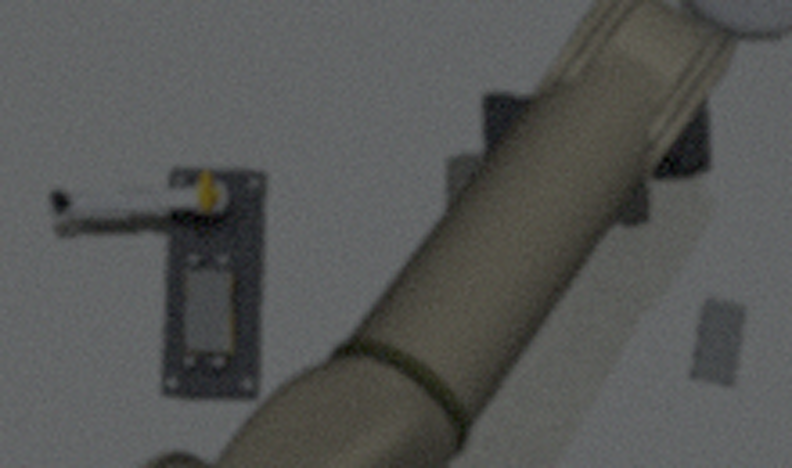

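View pics/s11.png

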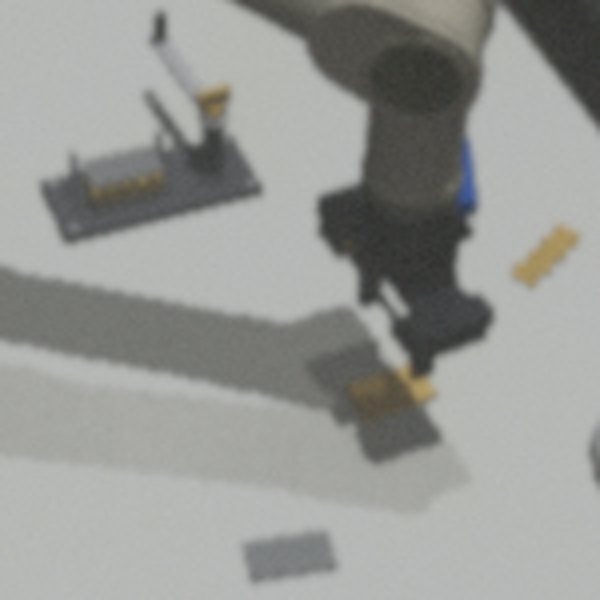

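jog_arm:
  rows: "0 -0.1 -3 0 1;0 -0.1 -6 0 1;0 -0.1 -7.35 0 1;0 -0.1 -7.35 0 1;0 -0.1 -7.35 0 0;0 -0.1 -7.35 0 0;0 -0.1 -7.35 0 0;0 -0.1 -7.35 0 0;0 -0.1 -7.35 0 0;0 -0.1 -7.35 0 0;0 -0.1 -7.35 0 0"
  force: 35

```text
time: 32.85
ee_pos: [0.6119, -0.2086, 0.0035]
orientation: [-0.118, 3.122, 0.011]
ft_force: [0.5, -0.8, 1.4]
opening: 0.495
```

jog_arm:
  rows: "0 0 3 0 0;0 0 8 0 0;-3 3 13 -1 0;-7 9 13 -2 0;-11 15 13 -3 0;-14 21 13 -3.2 0;-15.05 27 13 -3.2 0;-15.05 33.35 13 -3.2 0;-15.05 33.35 13 -3.2 0;-15.05 33.35 13 -3.2 0;-15.05 33.35 10 -3.2 0;-15.05 33.35 9.5 -3.2 0;-15.05 33.35 9.5 -3.2 0"

```text
time: 34.48
ee_pos: [0.4615, 0.1238, 0.0987]
orientation: [-0.029, 3.125, 0.009]
ft_force: [0.0, 0.3, -1.7]
opening: 0.498
```

```bash
python3 look.py a10; python3 - <<'E'
from h import *
s=load("side");crop(s,250,120,360,215,7,"s12.png")
E
```

```text
34.525 [0.4618 0.1242 0.0991] jaw 91.1 open 43.4 j7 1.33
Y
[ 0.8334 -0.0962] 29.3 [91.6 21.5] [347.5 112.3]
[ 0.62  -0.781] 7.5 [119.3  13.3] [548.1 179.3]
S
[0.4829 0.0465] 1.5 [91.4 19.9] [302.4 212.1]
[ 0.4518 -0.3454] -8.2 [77.6 44. ] [419.1 224.9]
```

View pics/s12.png

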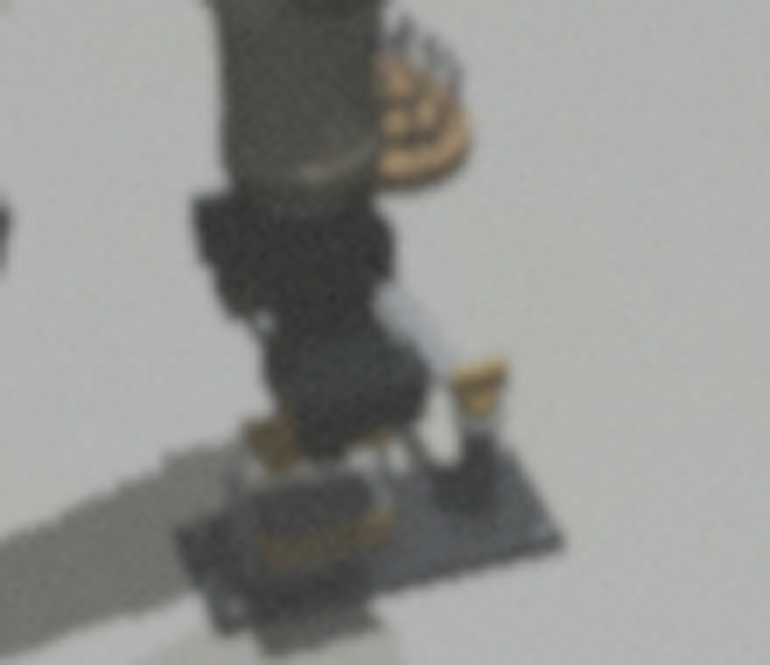

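jog_arm:
  rows: "-0.05 0 -2.5 0 0;-0.05 0 -4.2 0 0;-0.05 0 -4.7 0 0;-0.05 0 -4.75 0 0;-0.05 0 -4.75 0 0;-0.05 0 -4.75 0 0"

```text
time: 35.33
ee_pos: [0.4618, 0.1247, 0.0523]
orientation: [-0.03, 3.123, 0.012]
ft_force: [-0.8, 0.4, -2.3]
opening: 0.497
```

jog_arm:
  rows: "0 0 -0.08 0 0;0 0 -0.08 0 0;0 0 -0.08 0 0.75;0 0 -0.08 0 0.75;0 0 -0.08 0 0.75;0 0 5 0 0.75;0 0 10 0 0.75;2 3 14 -10 0.5;4 6 14 -20 0.5;6 9 14 -30 0.5;9 13.1 14 -40 0.5;9 13.1 14 -50 0.5;9 13.1 14 -60 0.5;9 13.1 14 -70 0.5;9 13.1 14 -80 0.5;9 13.1 14 -86.8 0.5;9 13.1 14 -86.8 0.5;9 13.1 14 -86.8 0.5"
  force: 12

```text
time: 37.58
ee_pos: [0.5517, 0.2557, 0.1922]
orientation: [2.121, 2.292, -0.012]
ft_force: [0.2, -0.4, -0.2]
opening: 0.5
```

```bash
python3 look.py a11; python3 - <<'E'
from h import *
s=load("side");crop(s,250,120,360,215,7,"s13.png")
d=load("top");print([ (b[0],b[1],b[2]) for b in blobs(d,yellow(d),.056) if b[4][0]>260 and b[4][0]<300])
E
```

```text
37.625 [0.5517 0.2557 0.1922] jaw 4.4 open 43.7 j7 -0.15
Y
[ 0.833  -0.0966] 29.7 [91.2 22. ] [347.6 112.5]
[ 0.6627 -0.8027] 6.7 [110.2  13.5] [554.1 167.1]
[ 0.6118 -0.7818] 6.2 [107.2  13. ] [548.4 181.7]
[0.4668 0.1299] 0.5 [77.1 46.3] [277.4 216. ]
S
[ 0.4519 -0.3451] -9.2 [77.8 43.3] [419.  224.8]
[(array([0.4617, 0.1251]), np.float64(-0.7), array([74.7, 44.9]))]
```

View pics/a11.png

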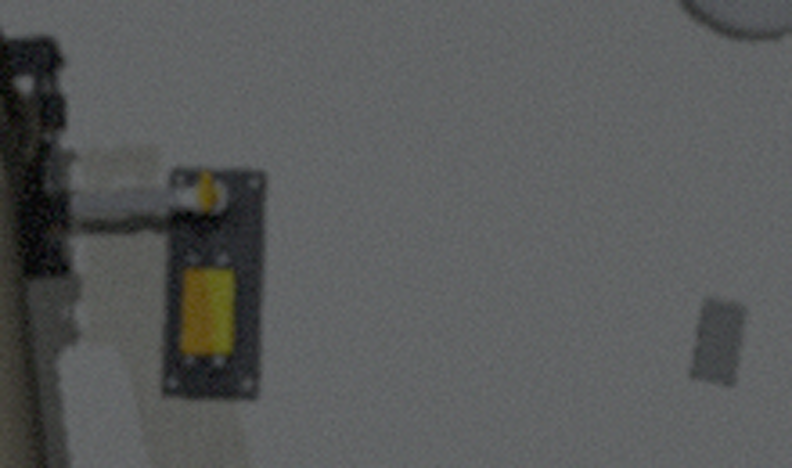

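View pics/s13.png

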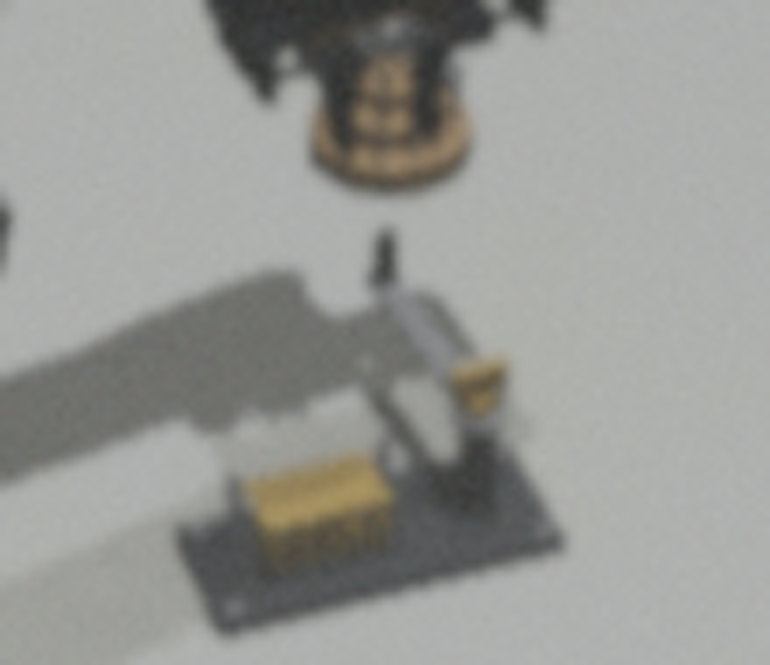

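Stack is centred: top blank at (0.4617, 0.1251) against nest (0.461, 0.125). I descend on the keeper post and grip it.

jog_arm:
  rows: "0 0 -4 0 0.5;0 0 -8 0 0.5;0 0 -9.6 0 0.5;0 0 -9.6 0 0.5;0 0 -9.6 0 0;0 0 -9.6 0 0;0 0 -9.6 0 0;0 0 -9.6 0 0;0 0 -9.6 0 0;0 0 -9.6 0 0"
  force: 12

```text
time: 38.98
ee_pos: [0.5519, 0.2558, 0.0966]
orientation: [2.122, 2.291, -0.011]
ft_force: [-1.4, 0.8, 4.6]
opening: 0.155
```

```bash
python3 - <<'E'
import numpy as np,math
b=lambda t:np.array([-.13*np.cos(t),.13*np.sin(t)])
for t in np.arange(1.4,-.06,-.1): print(round(t,2),((b(t)-b(1.5))*100).round(2),round(math.degrees(1.5-t),1))
E
```

```text
1.4 [-1.29 -0.16] 5.7
1.3 [-2.56 -0.44] 11.5
1.2 [-3.79 -0.85] 17.2
1.1 [-4.98 -1.38] 22.9
1.0 [-6.1  -2.03] 28.6
0.9 [-7.16 -2.78] 34.4
0.8 [-8.14 -3.64] 40.1
0.7 [-9.02 -4.59] 45.8
0.6 [-9.81 -5.63] 51.6
0.5 [-10.49  -6.73] 57.3
0.4 [-11.05  -7.9 ] 63.0
0.3 [-11.5   -9.13] 68.8
0.2 [-11.82 -10.38] 74.5
0.1 [-12.02 -11.67] 80.2
-0.0 [-12.08 -12.97] 85.9
```

jog_arm:
  rows: "-1.29 -0.16 0 5.7 0;-2.56 -0.44 0 11.5 0;-3.79 -0.85 0 17.2 0;-4.98 -1.38 0 22.9 0;-6.1 -2.03 0 28.6 0;-7.16 -2.78 0 34.4 0;-8.14 -3.64 0 40 0;-9.02 -4.59 0 45.8 0;-9.81 -5.63 0 51.6 0;-10.49 -6.73 0 57.3 0;-11.05 -7.9 0 63 0;-11.5 -9.13 0 68.8 0;-11.82 -10.38 0 74.5 0;-12.02 -11.67 0 80.2 0;-12.08 -12.8 0 85 0;-12.08 -13 0 86 0;-12.08 -13 0 86 0;-12.08 -13 0 86 0"

```text
time: 41.22
ee_pos: [0.4311, 0.126, 0.0966]
orientation: [-0.009, 3.123, 0.011]
ft_force: [0.1, -1.3, 1.6]
opening: 0.155
```

jog_arm:
  rows: "0 -0.3 0 0 0;0 -0.3 0 0 0;0 -0.3 0 0 0"

```text
time: 41.6
ee_pos: [0.4311, 0.1243, 0.0967]
orientation: [-0.01, 3.123, 0.013]
ft_force: [2.0, 4.5, -1.7]
opening: 0.155
```

jog_arm:
  rows: "0 0 0 0 0.5;0 0 0 0 0.5;0 0 0 0 0.5;0 0 5 0 0.5;0 0 9 0 0.5;4 -6 9 0 0.5;8 -12 9 0 0.5;12 -17 9 0 0.5;12 -17 9 0 0.5;12 -17 9 0 0.5"

```text
time: 42.85
ee_pos: [0.5512, -0.0478, 0.1862]
orientation: [-0.005, 3.124, 0.009]
ft_force: [-1.0, 0.7, 0.1]
opening: 0.502
```

```bash
python3 look.py a12; python3 - <<'E'
from h import *
s=load("side");crop(s,265,155,345,225,9,"s14.png")
d=load("top");crop(d,258,165,302,245,7,"t14.png")
y=yellow(d);y[:,:268]=0;y[:,286:]=0;y[194:]=0
for b in blobs(d,y,.12,8):print(b)
d0=dict(np.load("top0.npz"));y=yellow(d0);y[:,:268]=0;y[:,286:]=0;y[194:]=0
for b in blobs(d0,y,.12,8):print(b)
y=yellow(s);y[:160]=0;y[182:]=0;y[:,305:335]=y[:,305:335];y[:,:305]=0;y[:,335:]=0
for b in blobs(s,y,.115,8):print("side",b)
E
```

```text
42.9 [ 0.5508 -0.0462  0.1863] jaw 90.3 open 43.7 j7 1.83
Y
[ 0.8329 -0.0963] 29.3 [91.5 21.5] [347.5 112.5]
[ 0.608  -0.7826] 5.1 [96.6 13.1] [548.7 182.8]
[0.4676 0.1483] 1.6 [78.5  9. ] [271.9 215.6]
[0.466  0.1141] -1.3 [77.3 14.8] [282.1 216.4]
S
[ 0.7082 -0.0734] 88.3 [177.   69.2] [339.9 147.7]
[0.5841 0.0439] -2.6 [134.5  37.4] [304.3 182.5]
[ 0.5114 -0.0934] -24.6 [346.2  53.4] [344.2 205.1]
[ 0.4521 -0.3451] -7.3 [77.9 42.8] [419.  224.8]
(array([0.5596, 0.1246]), np.float64(4.0), array([29.9, 11.8]), np.int32(34), array([277. , 182.9]))
(array([0.5607, 0.1244]), np.float64(6.9), array([28.4, 11.2]), np.int32(31), array([277.1, 182.5]))
```

View pics/t14.png

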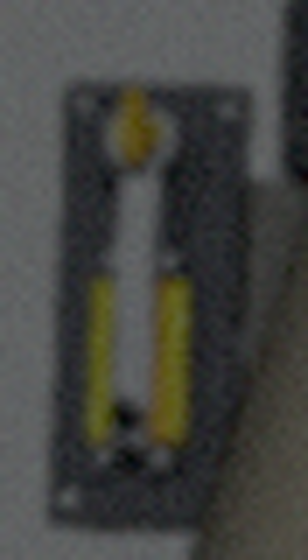

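View pics/s14.png

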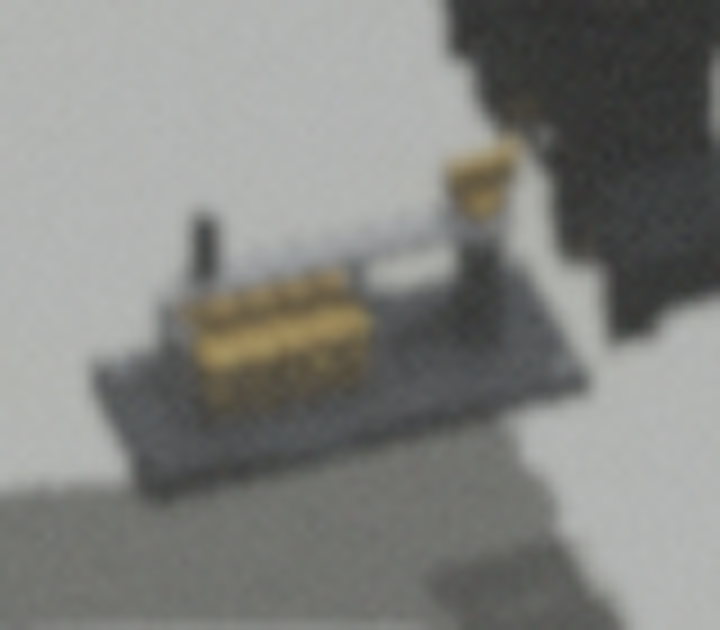

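Keeper lies straight along −x over the stack. The wing of the screw lies about 5° from world x. I go over the screw.

jog_arm:
  rows: "0.3 6 0 2 0.5;0.6 12 0 4 0.5;0.95 17.1 0 5 0.5;0.95 17.1 0 5 0.5;0.95 17.1 0 5 0.5;0.95 17.1 -4 5 0.5;0.95 17.1 -4 5 0.5;0.95 17.1 -4 5 0.5"
  force: 30

```text
time: 44.0
ee_pos: [0.5605, 0.1256, 0.1479]
orientation: [-0.146, 3.12, 0.017]
ft_force: [-0.1, 0.5, -0.2]
opening: 0.5
```

```bash
python3 look.py a13; python3 - <<'E'
from h import *
s=load("side");crop(s,265,115,345,205,7,"s15.png")
E
```

```text
44.05 [0.5608 0.1259 0.1481] jaw 95.4 open 43.3 j7 1.66
Y
[ 0.8326 -0.0967] 29.8 [90.7 22. ] [347.6 112.6]
[ 0.6371 -0.7788] 7.0 [175.2  11.9] [547.3 174.3]
[0.4678 0.1149] 0.9 [75.8 15.8] [281.8 215.9]
S
[0.6118 0.0504] 3.9 [96.6 21.4] [302.7 174.3]
[ 0.452  -0.3449] -9.0 [78.  43.5] [419.  224.8]
```

View pics/s15.png

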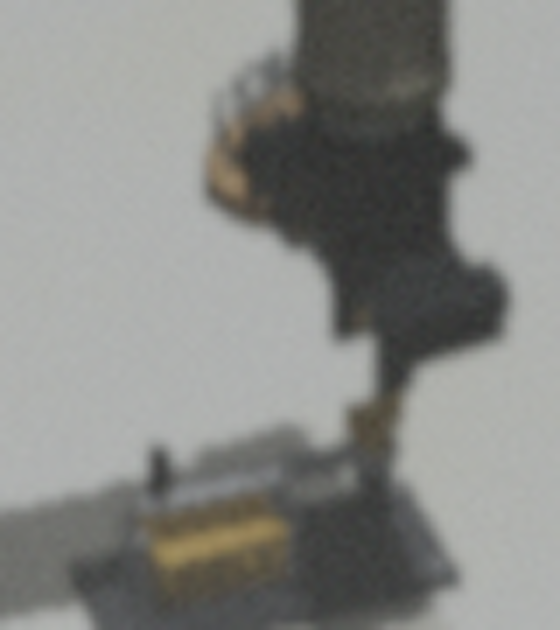

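jog_arm:
  rows: "0 0 -2.5 0 0.5;0 0 -4.5 0 0.5;0 0 -4.5 0 0.5;0 0 -4.5 0 0;0 0 -4.5 0 0;0 0 -4.5 0 0;0 0 -4.5 0 0;0 0 -4.5 0 0;0 0 -4.5 0 0"
  force: 30

```text
time: 45.22
ee_pos: [0.5612, 0.1248, 0.1033]
orientation: [-0.145, 3.118, 0.015]
ft_force: [0.5, -5.4, 1.5]
opening: 0.098
```

```bash
cat > st.py <<'E'
from h import *
from plant import arm
s=arm.sense();r=R.from_rotvec(s["orientation"]).as_matrix();print(s["time"],s["ee_pos"].round(4),"jaw",round(np.degrees(np.arctan2(r[1,1],r[0,1])),1),"open",round(s["opening"]*87,1),"j7",s["qpos"][6].round(2),s["ft_force"].round(2),s["ft_torque"].round(3),s["tau"][6].round(3))
E
python3 st.py
```

```text
45.225 [0.5612 0.1248 0.1033] jaw 95.3 open 8.5 j7 1.7 [ 0.46 -5.37  1.53] [-1.339 -0.232 -0.021] 0.03
```

jog_arm:
  rows: "0 -0.05 0 -8 0;0 -0.05 0 -16 0;0 -0.05 0 -24 0;0 -0.05 0 -32 0;0 -0.05 0 -40 0;0 -0.05 0 -48 0;0 -0.05 0 -56 0;0 -0.05 0 -64 0;0 -0.05 0 -72 0;0 -0.05 0 -80 0;0 -0.05 0 -88 0;0 -0.05 0 -96 0;0 -0.05 0 -100 0;0 -0.05 0 -100 0;0 -0.05 0 -100 0"

```text
time: 47.1
ee_pos: [0.5626, 0.126, 0.1034]
orientation: [2.293, 2.116, -0.009]
ft_force: [8.0, 2.4, -5.8]
opening: 0.1
```

```bash
python3 st.py
```

```text
47.1 [0.5626 0.126  0.1034] jaw -4.6 open 8.7 j7 0.15 [ 8.    2.41 -5.78] [ 0.511 -1.71   0.015] 0.016
```

jog_arm:
  rows: "0.1 -0.1 0 -4 0;0.1 -0.1 0 -8 0;0.1 -0.1 0 -8 0;0.1 -0.1 0 -8 0"

```text
time: 47.6
ee_pos: [0.563, 0.1259, 0.1033]
orientation: [2.435, 1.955, -0.012]
ft_force: [-5.1, 1.6, 4.4]
opening: 0.098
```

```bash
python3 st.py
```

```text
47.6 [0.563  0.1259 0.1033] jaw -12.5 open 8.5 j7 0.03 [-5.08  1.63  4.38] [ 0.392  1.365 -0.091] 0.043
```

jog_arm:
  rows: "0 0 0 -3 0;0 0 0 -6 0;0 0 0 -9 0;0 0 0 -9 0;0 0 0 -9 0"

```text
time: 48.22
ee_pos: [0.5631, 0.1261, 0.1034]
orientation: [2.579, 1.761, -0.014]
ft_force: [-0.8, -0.6, 2.7]
opening: 0.107
```

```bash
python3 st.py
```

```text
48.225 [0.5631 0.1261 0.1034] jaw -21.3 open 9.3 j7 -0.12 [-0.84 -0.63  2.75] [-0.312  0.396  0.622] -0.658
```

jog_arm:
  rows: "0 0 0 -3 0;0 0 0 -3 0;0 0 0 -3 0"

```text
time: 48.6
ee_pos: [0.5631, 0.1262, 0.1034]
orientation: [2.623, 1.695, -0.015]
ft_force: [-1.6, -0.3, 1.8]
opening: 0.114
```

```bash
python3 st.py
```

```text
48.6 [0.5631 0.1262 0.1034] jaw -24.3 open 9.9 j7 -0.17 [-1.65 -0.26  1.81] [-0.166  0.342  0.683] -0.728
```

At the stop: torque is 0.65 N m and the jaws are being wedged open. The wing at the stop corresponds to jaw about −19°. Backing off 90° means jaw about +71°, so I turn +95°.

jog_arm:
  rows: "0 0 0 8 0;0 0 0 16 0;0 0 0 24 0;0 0 0 32 0;0 0 0 40 0;0 0 0 48 0;0 0 0 56 0;0 0 0 64 0;0 0 0 72 0;0 0 0 80 0;0 0 0 88 0;0 0 0 95 0;0 0 0 95 0;0 0 0 95 0;0 0 0 95 0"

```text
time: 50.48
ee_pos: [0.5612, 0.1254, 0.1033]
orientation: [0.524, 3.083, 0.01]
ft_force: [-12.4, -3.0, 11.8]
opening: 0.1
```

```bash
python3 st.py
```

```text
50.475 [0.5612 0.1254 0.1033] jaw 70.7 open 8.7 j7 1.26 [-12.37  -3.04  11.8 ] [-0.81   2.736  0.067] -0.039
```

jog_arm:
  rows: "0 0 0 0 0.5;0 0 0 0 0.5;0 0 0 0 0.5;0 0 0 0 0.5;0 0 3 0 0.5;0 0 7 0 0.5;0 -5 9 0 0.5;0 -11 9 0 0.5;0 -18 9 0 0.5;0 -18 9 0 0.5;0 -18 9 0 0.5;0 -18 9 0 0.5"

```text
time: 51.98
ee_pos: [0.5615, -0.0527, 0.193]
orientation: [0.52, 3.084, 0.01]
ft_force: [0.8, 0.2, 0.7]
opening: 0.502
```

```bash
python3 look.py a14; python3 - <<'E'
from h import *
s=load("side");crop(s,265,155,345,225,9,"s16.png")
d=load("top");crop(d,258,165,302,245,7,"t16.png")
y=yellow(d);y[:,:268]=0;y[:,286:]=0;y[194:]=0
for b in blobs(d,y,.12,8):print(b)
E
```

```text
52.025 [ 0.5615 -0.0526  0.193 ] jaw 70.9 open 43.3 j7 1.51
Y
[ 0.833  -0.0964] 29.3 [90.3 22.4] [347.5 112.5]
[0.4663 0.1483] 1.5 [77.5  9.3] [271.9 216. ]
[0.4658 0.1142] -0.7 [77.3 14.3] [282.  216.5]
S
[ 0.7154 -0.1265] 19.2 [58.3 46.9] [355.5 146.1]
[0.607  0.0396] -5.8 [175.   37.6] [305.8 175.9]
[ 0.5098 -0.0932] -25.8 [330.   57.8] [344.1 205.6]
[ 0.452  -0.3451] -9.8 [77.5 43.7] [419.  224.8]
(array([0.5597, 0.1244]), np.float64(-14.8), array([27.4, 13.8]), np.int32(32), array([277.1, 182.8]))
```

View pics/t16.png

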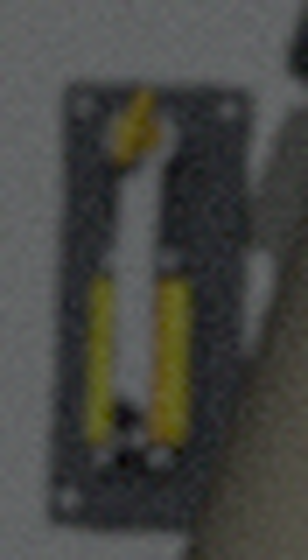

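View pics/s16.png

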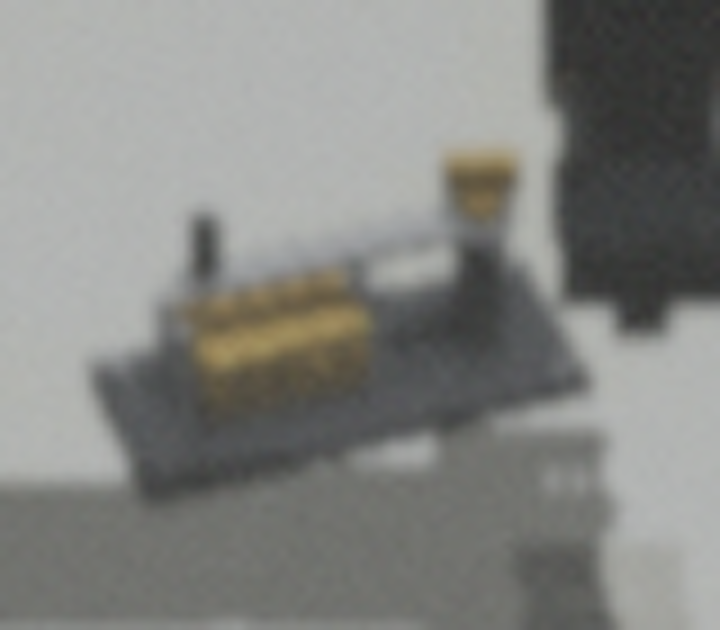

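Wing now lies at about −15 to −19°, so its net turn matches 115° in and 90° back. Keeper and stack are unchanged and the arm is clear, so I hand in.

```bash
python3 -c "
from plant import arm
print(arm.close_job())"
```

```text
the job is handed in; nothing more can be done
None
```

The job is done and handed in at about 52 s of the 210 s allowed. All five steps were carried out in order, but no verdict was reported.

- **Keeper aside:** I swung it to about 1.5 rad by its finger post.
- **Stack:** All three blanks are on the pedestal with a sheet between each. After release, the top blank read (0.4617, 0.1251) m against a nest estimate of (0.461, 0.125), square within about 2°. The first two blanks were within about 2 mm.
- **Keeper closed:** I swung it back until it met its stop, where the side force rose to about 4.5 N. In the last top view its post sits within about half a pixel of the closed position.
- **Thumbscrew:** I turned it clockwise about 115° (2.0 rad) until the torque jumped to about 0.65 N m, then backed it off 90°. The stop angle is uncertain by a few degrees because the wing skewed in the jaws as it bottomed. By colour mask the wing ended at −15°; the gripper's own angle says −19°. That gap is within the ±17° allowed.

The last pictures show stack, keeper and screw in place, with the arm clear of everything. I did not see a knocked part or a slackened grip. I never went near the bur stand, parts tray or caliper, but I made no final position check on them.

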